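Load a turret punch in a box-maker's studio

TASK

Load the turret punch: take each cartridge out of the wooden block, turn it so that its flats match the bore, and put it fully home in the empty turret bore at the open front of the guard, clicking the turret round by its black knob whenever another bore is wanted there. Finish with all the cartridges home in the turret, the red-collared one under the ram and the turret at rest in a click stop. A grey cartridge that is already in the turret stays in it; leave the iron, the box and the bone folder where they are.

Things in the scene. Friction and masses are not known exactly. Their poses are not given: they have to be found in the camera images.
- press: fixed bench turret punch: bed 360 x 360 x 30 mm, turret, and over it a clear guard (top 163 mm above the bench), open only at the front (-x), where a yellow strip 58 mm from the axis ends it. Origin: on the turret's axis at bench height, z up. C-frame with ram, up to 235 mm high, 80 to 235 mm from the axis at -60 degrees from +x; its hand lever (unused) to 330 mm out, 340 mm high.
- turret (a joint): angle of the turret, rad, 0 at the start, growing anticlockwise seen from above; turns either way without end, with a click stop at every multiple of pi/3 that draws it in from either side. Turning it over the hump between two stops takes about 0.2 N m.
- turret_hub (a point): on the turret's axis at the top of its plate, 100 mm above the bench; turns with it. Plate 270 mm across, 30 thick; six through bores 100 mm from the axis, 60 degrees apart, the first along this x; bores shaped like the shank, 1.3 mm larger all round, flats along the radius. Home: collar on the plate, origin 50 mm below this point; it then clears the guard by 10 mm.
- knob_grip (a point): middle of the black index knob on the turret's axis, above the guard, 205 mm above the bench; turns with the turret. The knob is an upright bar 54 mm long (along this y), 16 mm thick (along this x), from 178 to 222 mm above the bench.
- load (a point): loading place at the open front: centre, at the plate's top (100 mm above the bench), of the bore that stands there in a click stop, 100 mm from the axis. Its axes are those of the press; the bore's flats, and so the cartridge's x, must lie along its x.
- ram (a point): punching place under the ram: centre, at the plate's top, of the bore that stands there in a click stop. Two click stops anticlockwise (turret angle growing) from the loading place. Ram and guard bar the way from above.
- block: loose beech block 180 x 180 x 55 mm, 1.3 kg, with four round wells 46 mm across at (+-45, +-45) mm from its middle; cartridges hang in them by their collars, turned any way, origin 5 mm above the block's underside. Origin: middle of the underside.
- red: cartridge with a red collar, always present, at the start in the block. 98 mm tall: steel shank 50 mm long, a 40 mm round with two flats 28 mm apart, foot chamfered 3 mm; collar 56 mm across, 8 mm thick; grip bar 40 x 20 x 40 mm on top (grasp across the 20). 0.4 kg. Origin: centre of the foot; z up, x along grip bar and flats, y square to the flats. Half a turn changes nothing.
- blue: cartridge with a blue collar, at the start in the block, or absent. 98 mm tall: steel shank 50 mm long, a 40 mm round with two flats 28 mm apart, foot chamfered 3 mm; collar 56 mm across, 8 mm thick; grip bar 40 x 20 x 40 mm on top (grasp across the 20). 0.4 kg. Origin: centre of the foot; z up, x along grip bar and flats, y square to the flats. Half a turn changes nothing.
- green: cartridge with a green collar, at the start in the block, or absent. 98 mm tall: steel shank 50 mm long, a 40 mm round with two flats 28 mm apart, foot chamfered 3 mm; collar 56 mm across, 8 mm thick; grip bar 40 x 20 x 40 mm on top (grasp across the 20). 0.4 kg. Origin: centre of the foot; z up, x along grip bar and flats, y square to the flats. Half a turn changes nothing.
- yellow: cartridge with a yellow collar, at the start in the block, or absent. 98 mm tall: steel shank 50 mm long, a 40 mm round with two flats 28 mm apart, foot chamfered 3 mm; collar 56 mm across, 8 mm thick; grip bar 40 x 20 x 40 mm on top (grasp across the 20). 0.4 kg. Origin: centre of the foot; z up, x along grip bar and flats, y square to the flats. Half a turn changes nothing.
- grey: cartridge with a grey collar, absent or already home at the loading place. 98 mm tall: steel shank 50 mm long, a 40 mm round with two flats 28 mm apart, foot chamfered 3 mm; collar 56 mm across, 8 mm thick; grip bar 40 x 20 x 40 mm on top (grasp across the 20). 0.4 kg. Origin: centre of the foot; z up, x along grip bar and flats, y square to the flats. Half a turn changes nothing.
- iron: bystander: old flat iron used as a weight, 150 x 84 x 77 mm, 1.6 kg. Origin: middle of the underside.
- gift_box: bystander: black open box 110 x 170 x 35 mm with a flowered front. Origin: middle of the underside.
- folder: bystander: bone folder, 150 x 22 x 5 mm. Origin: middle of the underside.

How it is judged:
On the way, in this order (a step that is already met when the one before it is completed fails the run):
1. the red-collared cartridge is fully home in a turret bore (z of red in the frame of turret_hub between -0.0535 and -0.0465 m and horizontal distance between red and turret_hub between 0.09 and 0.11 m and angle between red's own z axis and vertical below 0.07 rad), for 0.3 s.
2. the turret has been turned so that the red-collared cartridge stands under the ram (all of step 1 and horizontal distance between red and ram below 0.007 m), for 0.3 s.
At the end, for the whole second after the job is handed in: Every cartridge that is present is upright (within 4 degrees) and fully home in a turret bore (its collar within 3.5 mm of the plate's top); the red-collared one stands within 7 mm of the punching place under the ram; the turret is at rest (all of step 2 and z of blue in the frame of turret_hub between -0.0535 and -0.0465 m and horizontal distance between blue and turret_hub between 0.09 and 0.11 m and angle between each of blue, green, yellow, grey's own z axis and vertical below 0.07 rad and z of green in the frame of turret_hub between -0.0535 and -0.0465 m and horizontal distance between green and turret_hub between 0.09 and 0.11 m and z of yellow in the frame of turret_hub between -0.0535 and -0.0465 m and horizontal distance between yellow and turret_hub between 0.09 and 0.11 m and z of grey in the frame of turret_hub between -0.0535 and -0.0465 m and horizontal distance between grey and turret_hub between 0.09 and 0.11 m and velocity of joint turret between -0.05 and 0.05 rad/s); the robot touches nothing.
It fails at once if the flat iron is shifted by more than 30 mm (distance of iron from where it was at the start of the episode above 0.03 m).
It fails at once if the open box is shifted by more than 30 mm (distance of gift_box from where it was at the start of the episode above 0.03 m).
It fails at once if the bone folder is shifted by more than 30 mm (distance of folder from where it was at the start of the episode above 0.03 m).
Of blue, green, yellow, grey only 2 to 3 are there at a start; the rules pass over those that are not, and their reading is None.
At some moment in a run one of block may be knocked a few centimetres aside while the robot is not near it.
It also fails if it takes over 210 s, if anything falls off the work surface, if the arm or the gripper's body presses on something with over 40 N, if the wrist force passes 120 N, or if a joint passes its speed limit or range.

ROBOT

A 6-joint arm with a two-finger parallel gripper is mounted at the origin on the work surface. World frame = base frame: x ahead of the robot, y to its left, z up, the work surface at z = 0. Lengths are in m, angles in rad, forces in N, time in s.
With the tool pointing down it reaches from about 0.35 to 0.975 m from the base axis. Payload 4.9 kg.
Tool frame: the origin (TCP) lies between the finger pads; the fingertips stand 17 mm ahead of it and the grasp point (between the pads) lies 2 mm behind it; z points along the fingers, y is the line along which they close (so a half turn about z gives the same grasp; the last joint's range is limited). The gripper opens to 85 mm and grips with 20 to 120 N. Pads are 22 mm wide; open, the fingers measure 114 mm over their backs; the gripper's body (76 mm by 85 mm) begins 54 mm behind the grasp point. The pads swing forward as they close: fully open they stand 13 mm farther back than shut.
Start: joints at [1.152, 0.053, 1.613, -0, 1.476, -0.119], TCP at [0.185, 0.597, 0.248] pointing down, gripper open.
Joint ranges: [-3.01, 3.01], [-1.01, 2.22], [0.06, 2.58], [-1.02, 4.17], [0.09, 2.62], [-3.14, 3.14]. Speed limits (rad/s): [2.57, 2.57, 3.14, 3.14, 3.14, 3.14].

INTERFACE

Orientations are given as a unit quaternion [x, y, z, w].
In Python, from rig import state, camera, calibration, close_job gives the robot as it stands.
- The arm moves only by the tool arm_command, never from a script. Its argument "commands" is one flat list of numbers, 7 for each row, row after row: the turn, a rotation vector about the world's x, y, z in units of 180 degrees (1.0 is 180 degrees), then the shift along the world's x, y, z in units of 0.25 m (1.0 is 0.25 m), then the opening, from -1 (shut) to 1 (fully open). A call has 1 to 8 rows; each row is the pose to reach, as a shift and turn from the pose commanded when the call began, turning the shorter way round; what a row does not reach only later rows make up. A row lasts 1/12 s, in which the tool goes at most 41.7 mm and 7.16 degrees, less where a joint would pass 70% of its speed; a pose out of reach is approached as far as the arm can. A call with a number of a shift or a turn outside -1 to 1 is refused whole. A call with a gripper value outside its range is refused whole. The fingers move at their own pace and stop on an object; "squeeze" is the grip in N (left out, the last holds). Time passes only in rows, so rows that repeat a pose let the fingers close. It gives the time, the measured TCP pose, the force, the opening and the grip force at its end, in the units of the state.
- state(): the state, without advancing time (a new reading comes with each control period).
- camera(name): name is "side" or "top" or "wrist"; returns the picture (384x512x3 uint8, red, green, blue); there is no depth.
- calibration(name): a dict with "fx", "fy", "cx", "cy" (pixels), "cam_to_world" (4x4, takes a point from camera to world coordinates). Camera axes: x right, y up, looking along -z (the intrinsics and any distortion apply to the point x, -y, -z); pixel columns grow to the right and rows downward; lengths in m; the calibration is good to about 2 mm. A picture is of the moment at which its call begins: read the wrist's pose just before it. calibration takes no time and is no camera call; for the wrist camera it gives the pose at the moment of the call.
- close_job(): hands the job in; it is judged then, once.
The state is a dict: "time": time; "q": joint angles; "joint_vel": joint speeds; "joint_torque": joint torques, N m; "position": TCP position; "tool_rot": TCP orientation; "wrist_force": force on the tool from outside, world axes, zero at the start; "ft_torque": the same for the moment, N m; "width": finger opening in m; "gripper_force": force on a finger pad.
Only numpy, scipy, OpenCV 4.12 (cv2) and the standard library are available. Lean on these libraries where they do the work, as an engineer would, in place of code of your own. Each camera call takes 0.05 s, during which the arm holds its last target. There are 200 camera calls.

## Working session

There is one attempt and no reset: what is moved stays moved. The work goes in short steps, Python scripts to look and compute and a tool call to move; the robot and the scene stay as the last step left them, time stands still between calls to the robot, and variables do not carry over. Pictures are saved under pics/ and viewed, at most 14 in all, crops included, and the job is handed in when it is done.

Besides the shell and the picture viewer there is one more tool, called by a JSON object that holds its "method" and its "body", one argument or row to a line. arm_command: Moves the arm, as the interface text tells. Its arguments: {"type":"object","properties":{"commands":{"type":"array","items":{"type":"number"}},"squeeze":{"type":"number"}},"required":["commands"]}

```bash
mkdir -p pics; ls; python3 - <<'E'
from rig import *
import cv2,numpy as np
s=state();print(s)
for n in ['side','top']:
    c=calibration(n);print(n,{k:np.round(v,3).tolist() for k,v in c.items()})
    cv2.imwrite(f'pics/{n}0.png',cv2.cvtColor(camera(n),cv2.COLOR_RGB2BGR))
E
```

```text
pics
{'time': 0.0, 'q': array([ 1.15205668e+00,  5.33385372e-02,  1.61428984e+00,  1.88353056e-05,
        1.47599391e+00, -1.19014001e-01]), 'joint_vel': array([ 0.00122267,  0.0009764 , -0.00017713,  0.0022226 , -0.00150191,
       -0.0015939 ]), 'joint_torque': array([ 5.19209025e-04, -3.93695140e+01, -3.70168376e+01, -1.05462527e-04,
        7.18493204e-03, -1.43769881e-06]), 'position': array([0.18430015, 0.59659708, 0.24707682]), 'tool_rot': array([ 1.49303308e-01,  9.88790924e-01, -9.75865032e-04, -2.78622764e-04]), 'wrist_force': array([-0.88884837,  0.48200218, -0.23488192]), 'ft_torque': array([-0.04929865, -0.0177863 ,  0.04877903]), 'gripper_force': 0.0, 'width': 0.08522842474673684}
side {'fx': 373.614, 'fy': 373.614, 'cx': 252.218, 'cy': 187.82, 'cam_to_world': [[-0.998, 0.041, -0.051, 0.534], [-0.065, -0.695, 0.716, 0.879], [-0.006, 0.718, 0.696, 0.872], [0.0, 0.0, 0.0, 1.0]]}
top {'fx': 394.588, 'fy': 394.588, 'cx': 254.097, 'cy': 196.513, 'cam_to_world': [[-0.016, 0.968, -0.25, 0.35], [-1.0, -0.017, -0.002, 0.121], [-0.006, 0.25, 0.968, 1.101], [0.0, 0.0, 0.0, 1.0]]}
```

View pics/side0.png

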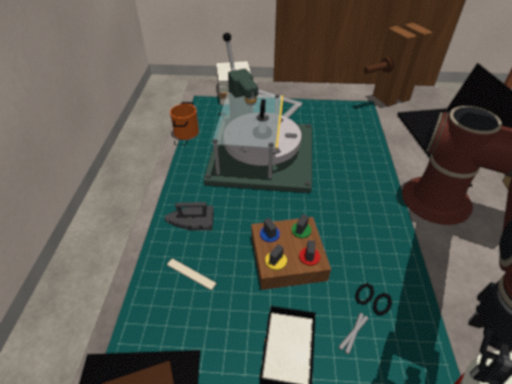

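View pics/top0.png

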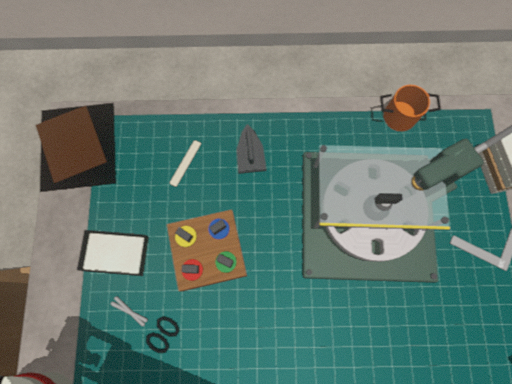

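The pictures show four cartridges in the block (yellow, blue, red, green) and no grey one. The loading bore at top px (378,246) is empty, and the knob is at about (388,198). Next I'll measure these.

```bash
cat > h.py <<'E'
from rig import *
import cv2,numpy as np
def ray(n,uv,cal=None):
    c=cal or calibration(n);T=np.array(c['cam_to_world']);uv=np.atleast_2d(uv).astype(float)
    d=np.c_[(uv[:,0]-c['cx'])/c['fx'],-(uv[:,1]-c['cy'])/c['fy'],-np.ones(len(uv))]@T[:3,:3].T
    return T[:3,3],d
def plane(n,uv,z,cal=None):
    o,d=ray(n,uv,cal);return (o+d*((z-o[2])/d[:,2])[:,None])[:,:2]
def proj(n,P,cal=None):
    c=cal or calibration(n);T=np.array(c['cam_to_world']);p=(np.atleast_2d(P)-T[:3,3])@T[:3,:3]
    return np.c_[c['cx']+c['fx']*p[:,0]/-p[:,2],c['cy']-c['fy']*p[:,1]/-p[:,2]]
def hsv(im): return cv2.cvtColor(im,cv2.COLOR_RGB2HSV)
def blobs(m,amin=30):
    cs,_=cv2.findContours(m.astype(np.uint8)*255,cv2.RETR_EXTERNAL,cv2.CHAIN_APPROX_NONE)
    return sorted([c for c in cs if cv2.contourArea(c)>amin],key=cv2.contourArea,reverse=True)
R={'red':((0,6),(174,180)),'yellow':((22,35),),'green':((48,75),),'blue':((105,125),)}
def cmask(im,name,s=110,v=50):
    H=hsv(im);m=np.zeros(H.shape[:2],bool)
    for a,b in R[name]: m|=(H[...,0]>=a)&(H[...,0]<=b)
    return m&(H[...,1]>=s)&(H[...,2]>=v)
def save(name,im,box=None,k=1):
    if box: x0,y0,x1,y1=box; im=im[y0:y1,x0:x1]
    cv2.imwrite(f'pics/{name}.png',cv2.cvtColor(cv2.resize(im,None,fx=k,fy=k,interpolation=cv2.INTER_CUBIC),cv2.COLOR_RGB2BGR))
E
python3 - <<'E'
from h import *
im=camera('top')
for n in R:
    m=cmask(im,n); m[:, :150]=0
    for c in blobs(m,25)[:2]:
        (e,ax,a)=cv2.fitEllipse(c);print(n,np.round(e,1),np.round(ax,1),cv2.contourArea(c),plane('top',e,.063).round(4))
H=hsv(im)
# yellow strip
m=cmask(im,'yellow');m[:,:300]=0
c=max(blobs(m,10),key=len).reshape(-1,2);print('strip',c[c[:,0].argmin()],c[c[:,0].argmax()],plane('top',[c[c[:,0].argmin()],c[c[:,0].argmax()]],.163))
# dark knob
m=(H[...,2]<60);m[:, :370]=0;m[:,405:]=0;m[:185]=0;m[215:]=0
for c in blobs(m): print('knob',cv2.minAreaRect(c))
a=im[130:300,290:460]; b=im[200:300,155:255]
a=cv2.resize(a,(510,510),interpolation=cv2.INTER_CUBIC)
b=cv2.resize(b,(290,290),interpolation=cv2.INTER_CUBIC)
o=np.zeros((510,800,3),np.uint8);o[:,:510]=a;o[:290,510:]=b
save('crop',o)
E
```

```text
red [191.8 269.5] [18.5 20. ] 187.0 [[0.4256 0.2886]]
yellow [382.1 225.7] [  2.8 146.8] 248.0 [[ 0.5327 -0.2156]]
yellow [185.5 236.1] [18.8 20.8] 211.0 [[0.5133 0.3074]]
green [225.7 261.7] [17.4 18.8] 135.0 [[0.4445 0.2005]]
blue [218.2 227.7] [18.  20.1] 103.5 [[0.5345 0.221 ]]
strip [319 223] [449 228] [[ 0.52421085 -0.03187371]
 [ 0.50683169 -0.34269915]]
knob ((388.0, 198.0), (8.0, 24.0), 90.0)
```

View pics/crop.png

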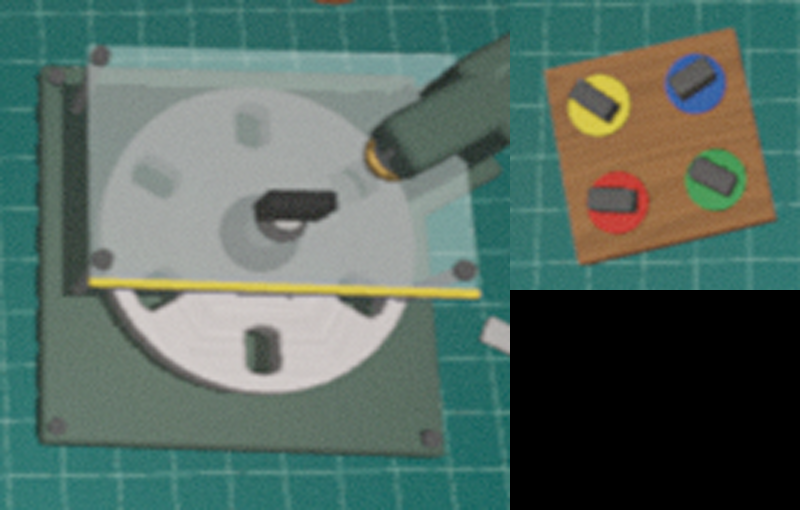

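The crop shows the bed corners and the strip from (90,283) to (480,294), which is nearly horizontal, so the press yaw is small. The loading bore centre is at crop (263,351). Next I'll compute the press pose and the wrist camera's geometry.

```bash
python3 - <<'E'
from h import *
cr=lambda x,y:[290+x/3,130+y/3]
P=plane('top',[cr(40,67),cr(38,443),cr(442,455)],.03);print('bed',P.round(4), np.linalg.norm(P[1]-P[0]),np.linalg.norm(P[2]-P[1]),'yaw',np.arctan2(*(P[0]-P[1])[::-1]),np.arctan2(*(P[1]-P[2])[::-1])-np.pi/2,'c',(P[0]+P[2])/2)
print('bore',plane('top',cr(263,351),.1))
im=camera('top');m=cmask(im,'yellow');m[:,:300]=0
ys,xs=np.where(m);k=np.polyfit(xs,ys,1);S=plane('top',[[320,np.polyval(k,320)],[448,np.polyval(k,448)]],.163);print('strip',S,np.arctan2(*(S[0]-S[1])[::-1])-np.pi/2)
# side strip
s=state();T=np.array(calibration('wrist')['cam_to_world']);print('tcp',s['position'],'\n',T.round(3),calibration('wrist')['fx'])
from scipy.spatial.transform import Rotation as Ro
print((Ro.from_quat(s['tool_rot']).as_matrix().T@T[:3,:3]).round(3),Ro.from_quat(s['tool_rot']).as_matrix().T@(T[:3,3]-s['position']))
H=hsv(im)
E
```

```text
bed [[ 0.7565 -0.0202]
 [ 0.402  -0.0018]
 [ 0.386  -0.3577]] 0.354918011856712 0.35626551692207986 yaw -0.05168725189962746 -0.04501234327891179 c [ 0.57121312 -0.18894232]
bore [[ 0.47174468 -0.18705843]]
strip [[ 0.52217222 -0.03416829]
 [ 0.50780763 -0.34043741]] -0.046867509087939574
tcp [0.18442753 0.59677512 0.24753422] 
 [[ 0.296 -0.92  -0.256  0.12 ]
 [ 0.955  0.284  0.082  0.617]
 [-0.002 -0.269  0.963  0.373]
 [ 0.     0.     0.     1.   ]] 282.4899871545023
[[-0.     0.963  0.269]
 [ 1.     0.     0.001]
 [ 0.001  0.269 -0.963]] [ 6.71481530e-02  3.98264301e-05 -1.25928828e-01]
```

Press estimate: axis at about (0.572,-0.189), yaw -0.047, bed sides within 1.5 % of 360 mm. Next I'll move above the block.

{"method": "arm_command", "body": {
  "commands": [0,0,0,0.6,-0.68,0,1,0,0,0,0.6,-0.68,0,1,0,0,0,0.6,-0.68,0,1,0,0,0,0.6,-0.68,0,1,0,0,0,0.6,-0.68,0,1,0,0,0,0.6,-0.68,0,1]
}}

```text
time: 0.7
position: [0.3368, 0.424, 0.2481]
tool_rot: [0.151, 0.989, -0.001, 0.001]
wrist_force: [0.4, 0.6, 0.3]
width: 0.0855
gripper_force: 0.0
```

{"method": "arm_command", "body": {
  "commands": [0,0,0,0.58,-0.67,0,1,0,0,0,0.58,-0.67,0,1,0,0,0,0.58,-0.67,0,1,0,0,0,0.58,-0.67,0,1,0,0,0,0.58,-0.67,0,1,0,0,0,0.58,-0.67,0,1,0,0,0,0.58,-0.67,0,1]
}}

```text
time: 1.28
position: [0.4812, 0.2572, 0.2481]
tool_rot: [0.152, 0.988, -0.0, -0.0]
wrist_force: [-0.7, -0.3, -0.3]
width: 0.0848
gripper_force: 0.0
```

```bash
python3 - <<'E'
from h import *
s=state();print(s['time'],s['position'],s['tool_rot'])
c=calibration('wrist');im=camera('wrist');save('w1',im)
for n in R:
    for b in blobs(cmask(im,n),200)[:2]:
        e=cv2.fitEllipse(cv2.convexHull(b));print(n,np.round(e[0],1),np.round(e[1],1),cv2.contourArea(b),plane('wrist',e[0],.063,c).round(4))
E
```

```text
1.2833 [0.48121882 0.25719096 0.2480815 ] [ 1.51687633e-01  9.88428439e-01 -2.87894955e-04 -1.74299202e-05]
red [271.7 116. ] [51.6 53.5] 2111.5 [[0.4263 0.2897]]
yellow [309.6 186.3] [45.2 48.3] 745.0 [[0.5135 0.3085]]
green [201.  157.1] [48.  50.5] 821.5 [[0.445  0.2023]]
blue [241.9 222.4] [43.5 46.1] 732.5 [[0.5322 0.2212]]
```

View pics/w1.png

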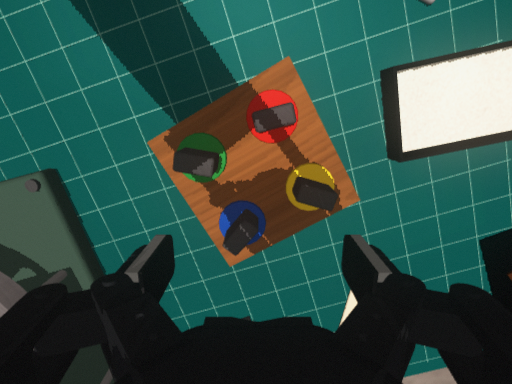

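The wrist view agrees with the top view to within 2 mm. It shows red at (272,116), yellow (310,186), green (201,157) and blue (242,222). Next are the bar angles.

```bash
cat >> h.py <<'E'
def bars(im,c,names=R,n='wrist'):
    """collar centre and bar direction (world angle, deg mod 180) for each cartridge in the block"""
    out={};H=hsv(im)
    for k in names:
        bs=blobs(cmask(im,k),200)
        if not bs: continue
        hull=cv2.convexHull(np.vstack([b for b in bs if np.linalg.norm(b.mean((0,1))-bs[0].mean((0,1)))<45]))
        e=cv2.fitEllipse(hull)
        m=((H[...,1]<80)&(H[...,2]<140)).astype(np.uint8)
        M=np.zeros_like(m);cv2.circle(M,tuple(int(v) for v in e[0]),int(max(e[1])*.62),1,-1)
        m=cv2.morphologyEx(m*M,cv2.MORPH_OPEN,np.ones((3,3)))
        bb=blobs(m,60)
        if not bb: continue
        pts=plane(n,cv2.convexHull(bb[0]).reshape(-1,2),.103,c)
        r=cv2.minAreaRect((pts*1000).astype(np.float32));B=cv2.boxPoints(r)
        d=max([B[1]-B[0],B[2]-B[1]],key=np.linalg.norm)
        out[k]=(plane(n,e[0],.063,c)[0].round(4),round(float(np.degrees(np.arctan2(d[1],d[0]))%180),1),np.round(r[0],0),np.round(r[1],0),np.round(e[1],1))
    return out
E
python3 - <<'E'
from h import *
c=calibration('wrist');im=camera('wrist')
for k,v in bars(im,c).items(): print(k,v)
c=calibration('top');im=camera('top')
im[:,:150]=0;im[:,280:]=0
for k,v in R.items():pass
E
```

```text
red (array([0.4262, 0.2897]), 86.9, array([427., 290.]), array([38., 18.]), array([51.6, 53.4]))
yellow (array([0.5138, 0.3086]), 54.7, array([511., 309.]), array([39., 24.]), array([45.7, 47.9]))
green (array([0.445 , 0.2024]), 62.5, array([444., 205.]), array([42., 25.]), array([48.1, 50.3]))
blue (array([0.5324, 0.2211]), 123.2, array([526., 225.]), array([25., 46.]), array([43.7, 45.9]))
```

{"method": "arm_command", "body": {
  "commands": [0,0,0.2,0.13,0.206,0,1,0,0,0.2,0.13,0.206,0,1,0,0,0.2,0.13,0.206,0,1,0,0,0.2,0.13,0.206,0,1,0,0,0.2,0.13,0.206,0,1,0,0,0.2,0.13,0.206,0,1]
}}

```text
time: 1.93
position: [0.5107, 0.313, 0.2481]
tool_rot: [-0.166, 0.986, 0.0, -0.0]
wrist_force: [0.6, -0.2, 0.4]
width: 0.0855
gripper_force: 0.0
```

{"method": "arm_command", "body": {
  "commands": [0,0,0.2,0,0,-0.24,0.4,0,0,0.2,0,0,-0.24,0.4,0,0,0.2,0,0,-0.24,0.4,0,0,0.2,0,0,-0.24,0.4,0,0,0.2,0,0,-0.24,0.4,0,0,0.2,0,0,-0.24,0.4,0,0,0.2,0,0,-0.24,0.4]
}}

```text
time: 2.52
position: [0.5114, 0.312, 0.1884]
tool_rot: [-0.459, 0.889, 0.0, 0.0]
wrist_force: [0.6, 0.6, -0.1]
width: 0.0599
gripper_force: 0.0
```

```bash
cat >> h.py <<'E'
from scipy.spatial.transform import Rotation as Ro
def pose():
    s=state();x=Ro.from_quat(s['tool_rot']).as_matrix();return s['position'],np.degrees(np.arctan2(x[1,0],x[0,0])),x[:,2],s
E
python3 - <<'E'
from h import *
p,a,z,s=pose();print(p.round(4),a,z.round(4),s['width'],s['q'].round(2))
c=calibration('wrist');im=camera('wrist')
for k,v in bars(im,c).items(): print(k,v)
E
```

```text
[0.5114 0.312  0.1884] -125.37385340791792 [-0.e+00  2.e-04 -1.e+00] 0.05989118346559138 [ 0.42  0.04  1.73  0.    1.37 -2.1 ]
red (array([0.4267, 0.2886]), 87.4, array([430., 289.]), array([40., 24.]), array([63.4, 67.7]))
yellow (array([0.514 , 0.3075]), 54.6, array([519., 315.]), array([19., 18.]), array([58.3, 60.2]))
green (array([0.4456, 0.2015]), 11.4, array([451., 220.]), array([24., 14.]), array([68.3, 75.4]))
blue (array([0.5328, 0.2202]), 96.2, array([521., 224.]), array([18., 39.]), array([61.8, 66.8]))
```

{"method": "arm_command", "body": {
  "commands": [0,0,0,0.01,-0.016,-0.2,0.4,0,0,0,0.01,-0.016,-0.2,0.4,0,0,0,0.01,-0.016,-0.4,0.4,0,0,0,0.01,-0.016,-0.4,0.4,0,0,0,0.01,-0.016,-0.4,0.4,0,0,0,0.01,-0.016,-0.4,0.4]
}}

```text
time: 3.07
position: [0.5143, 0.3072, 0.0885]
tool_rot: [-0.46, 0.888, 0.0, -0.001]
wrist_force: [0.8, 0.6, 0.5]
width: 0.0595
gripper_force: 0.0
```

```bash
python3 - <<'E'
from h import *
p,a,z,s=pose();print(p.round(4),a,z.round(4),s['width'],s['wrist_force'])
c=calibration('wrist');im=camera('wrist');save('w2',im)
for k,v in bars(im,c,['yellow']).items(): print(k,v)
E
```

```text
[0.5143 0.3072 0.0885] -125.22273642811994 [-1.2e-03 -5.0e-04 -1.0e+00] 0.0595061942131298 [0.81256593 0.57930843 0.51532518]
yellow (array([0.5017, 0.2941]), 55.1, array([513., 306.]), array([30., 19.]), array([134.6, 150.3]))
```

View pics/w2.png

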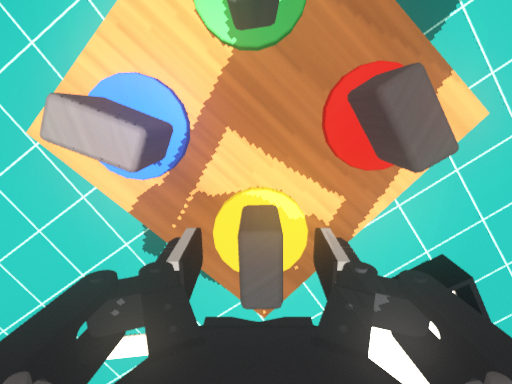

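The bar stands centred between the pads at (261,250). Now I'll close and lift.

{"method": "arm_command", "body": {
  "commands": [0,0,0,0,0,0,-1,0,0,0,0,0,0,-1,0,0,0,0,0,0,-1,0,0,0,0,0,0,-1,0,0,0,0,0,0,-1,0,0,0,0,0,0,-1,0,0,0,0,0,0,-1],
  "squeeze": 60
}}

```text
time: 3.7
position: [0.5154, 0.3078, 0.0902]
tool_rot: [-0.46, 0.888, 0.0, 0.001]
wrist_force: [-1.4, 0.8, 7.1]
width: 0.0193
gripper_force: 59.8
```

{"method": "arm_command", "body": {
  "commands": [0,0,0,0,0,0.1,-1,0,0,0,0,0,0.2,-1,0,0,0,0,0,0.3,-1,0,0,0,0,0,0.45,-1,0,0,0,0,0,0.55,-1,0,0,0,0,0,0.55,-1,0,0,0,0,0,0.55,-1,0,0,0,0,0,0.55,-1]
}}

```text
time: 4.37
position: [0.5133, 0.3065, 0.223]
tool_rot: [-0.46, 0.888, 0.0, -0.002]
wrist_force: [-0.8, 0.3, -4.5]
width: 0.0195
gripper_force: 59.9
```

```bash
python3 - <<'E'
from h import *
p,a,z,s=pose();print(p.round(4),a,z.round(4),s['width'],s['wrist_force'],s['ft_torque'],s['q'].round(3))
c=calibration('wrist');im=camera('wrist');save('w3',im)
E
```

```text
[0.5133 0.3065 0.223 ] -125.18092283007717 [-0.0038 -0.0018 -1.    ] 0.019482070108341975 [-0.81710096  0.27162457 -4.53531827] [0.02827537 0.06347848 0.00486988] [ 0.414  0.008  1.701 -0.     1.437 -2.114]
```

View pics/w3.png

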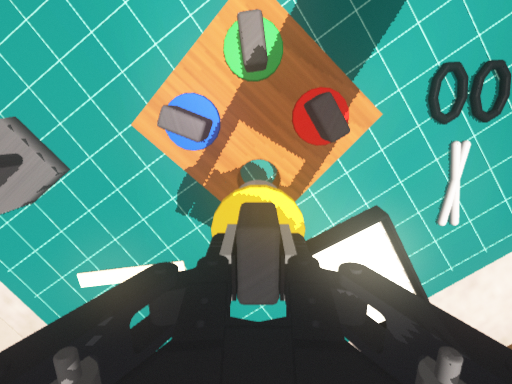

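The cartridge is held, its collar centred at about (259,225). Next I'll measure its offset in the hand, then carry it to a view point beside the loading bore.

{"method": "arm_command", "body": {
  "commands": [0,0,-0.16,-0.08,-0.82,0,-1,0,0,-0.16,-0.08,-0.82,0,-1,0,0,-0.16,-0.08,-0.82,0,-1,0,0,-0.16,-0.08,-0.82,0,-1,0,0,-0.16,-0.08,-0.82,0,-1,0,0,-0.16,-0.08,-0.82,0,-1]
}}

```text
time: 4.92
position: [0.4926, 0.0963, 0.2224]
tool_rot: [-0.222, 0.975, -0.001, -0.003]
wrist_force: [0.3, 1.1, -4.2]
width: 0.0192
gripper_force: 60.5
```

{"method": "arm_command", "body": {
  "commands": [0,0,-0.16,-0.08,-0.8,0,-1,0,0,-0.16,-0.08,-0.8,0,-1,0,0,-0.16,-0.08,-0.8,0,-1,0,0,-0.16,-0.08,-0.8,0,-1,0,0,-0.16,-0.08,-0.8,0,-1,0,0,-0.16,-0.08,-0.8,0,-1,0,0,-0.16,-0.08,-0.8,0,-1,0,0,-0.16,-0.08,-0.8,0,-1]
}}

```text
time: 5.58
position: [0.4736, -0.0973, 0.2236]
tool_rot: [0.024, 1.0, 0.001, -0.002]
wrist_force: [-0.1, 0.4, -3.1]
width: 0.0192
gripper_force: 61.6
```

```bash
cat >> h.py <<'E'
from scipy.optimize import least_squares
def inhand(im,c,name,p,phi,dz=-.027):
    b=np.vstack(blobs(cmask(im,name),150)).reshape(-1,2)
    b=cv2.convexHull(b).reshape(-1,2); top=b[:,1].min(); b=b[(b[:,1]<top+26)]
    P=plane('wrist',b,p[2]+dz,c)-p[:2];a=np.radians(phi)
    t=np.c_[P@[np.cos(a),np.sin(a)],P@[np.sin(a),-np.cos(a)]]  # tool x,y
    r=least_squares(lambda q:np.hypot(*(t-q).T)-.028,[0,0]);return r.x,np.abs(r.fun).max(),len(t)
E
python3 - <<'E'
from h import *
p,a,z,s=pose();print(p.round(4),a,z.round(4),s['width'],s['wrist_force'],s['q'].round(3))
c=calibration('wrist');im=camera('wrist');save('w4',im)
print(inhand(im,c,'yellow',p,a))
E
```

```text
[ 0.4736 -0.0973  0.2236] 177.20336132139158 [-0.0035  0.002  -1.    ] 0.01915121656832502 [-0.11260367  0.3662099  -3.08726583] [-3.570e-01 -2.780e-01  1.958e+00  1.000e-03  1.465e+00 -1.879e+00]
(array([-0.00056939, -0.00053772]), np.float64(0.00041880385860644173), 7)
```

View pics/w4.png

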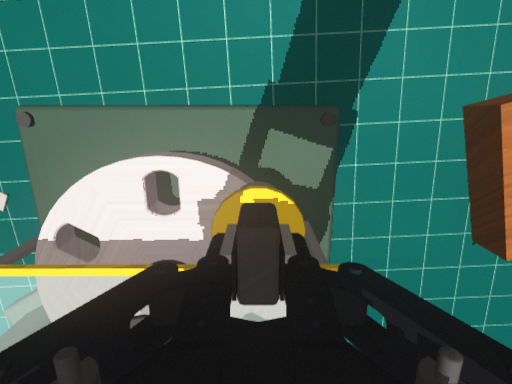

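The bore shows at px (162,192), and the strip is level at row 270, so the tool yaw matches the press. Next I'll measure the bore centre.

```bash
python3 - <<'E'
from h import *
p,a,z,s=pose();c=calibration('wrist');im=camera('wrist')
g=hsv(im)[...,2]
print(g[192,134:192]);print(g[160:224,162])
for th in (150,165,180,190):
    m=g<th;M=np.zeros_like(m);M[165:220,136:190]=1
    b=blobs(m&M,200)[0];h=cv2.convexHull(b).reshape(-1,2);P=plane('wrist',h,.1,c)
    r=cv2.minAreaRect((P*1000).astype(np.float32));print(th,cv2.boundingRect(b),r,(P.max(0)+P.min(0))/2)
m=cmask(im,'yellow');m[:255]=0;m[285:]=0;ys,xs=np.where(m);k=np.polyfit(xs,ys,1);S=plane('wrist',[[10,np.polyval(k,10)],[190,np.polyval(k,190)]],.163,c);print('strip',S,np.degrees(np.arctan2(*(S[1]-S[0])[::-1])))
save('crop2',im,(110,140,230,240),5)
E
```

```text
[249 249 249 249 249 249 249 249 249 235 227 188 135 119 116 118 121 119
 116 117 119 115 111  92  85  84  86  84  85  83  84  85  85  84  82  84
  84  84 121 132 131 131 130 130 166 229 247 249 249 249 249 249 249 249
 249 249 249 249]
[250 249 249 248 250 251 251 250 247 229 144  78  83  81  81  81  81  82
  80  82  83  83  83  81  82  83  83  83  84  84  83  85  85  83  85  83
  86  86  84  85  83  90 116 139 138 141 141 140 140 143 142 139 132 135
 198 227 230 247 245 246 247 248 249 249]
150 (144, 170, 35, 44) ((473.74005126953125, -186.25799560546875), (30.808576583862305, 41.1541862487793), 86.88127899169922) [ 0.47380709 -0.18589933]
165 (144, 170, 36, 44) ((473.77520751953125, -186.09228515625), (31.033281326293945, 41.1961555480957), 87.9715576171875) [ 0.47385303 -0.18584142]
180 (143, 170, 37, 45) ((474.11053466796875, -186.17431640625), (31.927474975585938, 42.07801818847656), 88.49459838867188) [ 0.47394912 -0.18590509]
190 (143, 170, 37, 45) ((474.1056823730469, -186.35865783691406), (32.29627227783203, 42.07801818847656), 88.49459838867188) [ 0.47394912 -0.1861267 ]
strip [[ 0.51124973 -0.28377418]
 [ 0.51644793 -0.14967734]] 87.78006739783558
```

View pics/crop2.png

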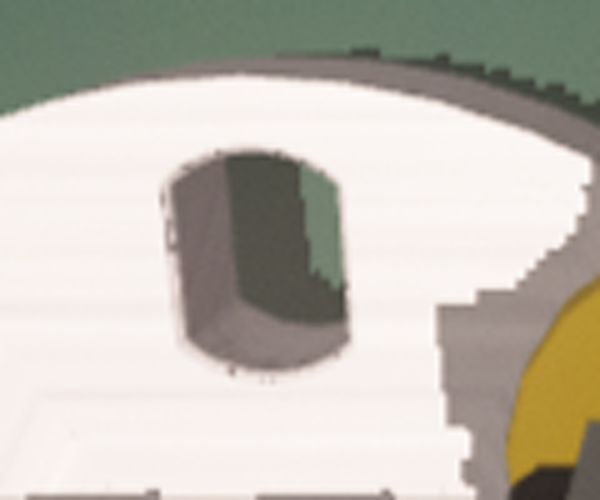

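The bore is at (0.4739,-0.1861), 30.8 x 41.2 mm against 30.6 x 42.6 expected, and 41 mm from the strip against 42 expected. Next I'll go over it and down to just above the plate.

{"method": "arm_command", "body": {
  "commands": [0,0,0.003,-0.001,-0.353,0,-1,0,0,0.003,-0.001,-0.353,0,-1,0,0,0.003,-0.001,-0.353,0,-1,0,0,0.003,-0.001,-0.353,-0.07,-1,0,0,0.003,-0.001,-0.353,-0.13,-1,0,0,0.003,-0.001,-0.353,-0.13,-1,0,0,0.003,-0.001,-0.353,-0.13,-1,0,0,0.003,-0.001,-0.353,-0.13,-1]
}}

```text
time: 6.35
position: [0.4748, -0.1854, 0.1939]
tool_rot: [0.019, 1.0, -0.0, 0.0]
wrist_force: [-0.1, -0.2, -3.9]
width: 0.0192
gripper_force: 62.4
```

```bash
python3 - <<'E'
from h import *
p,a,z,s=pose();print(p.round(4),a,z.round(4),s['wrist_force'],p[2]-.0852)
c=calibration('wrist');im=camera('wrist')
q,e,n=inhand(im,c,'yellow',p,a);A=np.radians(a);print(q,e,n,'cart',p[:2]+q[0]*np.array([np.cos(A),np.sin(A)])+q[1]*np.array([np.sin(A),-np.cos(A)]))
E
```

```text
[ 0.4748 -0.1854  0.1939] 177.85199635677938 [ 5.e-04 -3.e-04 -1.e+00] [-0.0742148  -0.20339026 -3.92531593] 0.10869775623439726
[-0.00110819 -0.0004257 ] 0.00024089745288299186 5 cart [ 0.47592133 -0.1858574 ]
```

{"method": "arm_command", "body": {
  "commands": [0,0,0,-0.006,0,0,-1,0,0,0,-0.006,0,-0.03,-1,0,0,0,-0.006,0,-0.045,-1,0,0,0,-0.006,0,-0.06,-1,0,0,0,-0.006,0,-0.075,-1,0,0,0,-0.006,0,-0.09,-1,0,0,0,-0.006,0,-0.09,-1]
}}

```text
time: 6.98
position: [0.4722, -0.1859, 0.1695]
tool_rot: [0.02, 1.0, 0.001, -0.001]
wrist_force: [-0.2, -0.3, -4.3]
width: 0.0193
gripper_force: 62.4
```

No force at foot height 84 mm, so it has entered the bore. Going on down.

{"method": "arm_command", "body": {
  "commands": [0,0,0,0,0,-0.03,-1,0,0,0,0,0,-0.06,-1,0,0,0,0,0,-0.09,-1,0,0,0,0,0,-0.11,-1,0,0,0,0,0,-0.125,-1,0,0,0,0,0,-0.135,-1,0,0,0,0,0,-0.135,-1]
}}

```text
time: 7.57
position: [0.4725, -0.1859, 0.1362]
tool_rot: [0.02, 1.0, 0.0, -0.0]
wrist_force: [-0.4, -0.2, -3.7]
width: 0.019
gripper_force: 62.6
```

{"method": "arm_command", "body": {
  "commands": [0,0,0,0,0,-0.008,-1,0,0,0,0,0,-0.008,0.2,0,0,0,0,0,-0.008,0.2,0,0,0,0,0,-0.008,0.2,0,0,0,0,0,-0.008,0.2]
}}

```text
time: 7.98
position: [0.4734, -0.1865, 0.136]
tool_rot: [0.02, 1.0, -0.0, 0.001]
wrist_force: [-0.0, -0.0, 0.0]
width: 0.0512
gripper_force: 0.0
```

{"method": "arm_command", "body": {
  "commands": [0,0,0,0,0,0.15,0.2,0,0,0,0,0,0.3,0.2,0,0,0,0,0,0.48,0.2,0,0,-0.1,0,0,0.48,0.2,0,0,-0.1,0,0,0.48,0.2,0,0,-0.1,0,0,0.48,0.2,0,0,-0.1,0,0,0.48,0.2]
}}

```text
time: 8.57
position: [0.4731, -0.1863, 0.256]
tool_rot: [0.176, 0.984, -0.0, 0.001]
wrist_force: [0.5, 0.6, -0.2]
width: 0.0512
gripper_force: 0.0
```

```bash
python3 - <<'E'
from h import *
p,a,z,s=pose();print(p.round(4),a,z.round(4),s['wrist_force'])
c=calibration('wrist');im=camera('wrist');save('w5',im)
b=blobs(cmask(im,'yellow'),200)
for x in b[:2]: 
    e=cv2.fitEllipse(cv2.convexHull(x));print(e,plane('wrist',e[0],.108,c))
E
```

```text
[ 0.4731 -0.1863  0.256 ] 159.70838903658012 [ 1.4e-03 -9.0e-04 -1.0e+00] [ 0.46122378  0.60119864 -0.15285939]
((386.2803955078125, 209.74673461914062), (12.34211254119873, 182.61708068847656), 74.25525665283203) [[ 0.54752345 -0.07340572]]
((258.01885986328125, 181.74977111816406), (53.37381362915039, 54.386444091796875), 82.34137725830078) [[ 0.47410112 -0.18662383]]
```

View pics/w5.png

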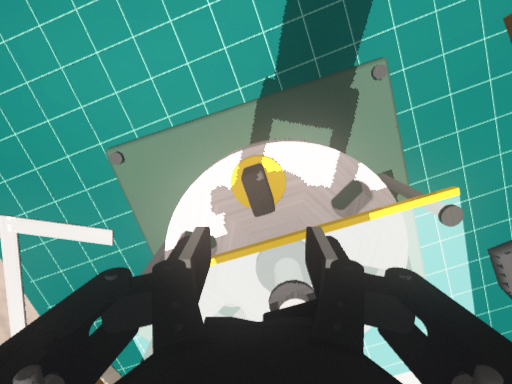

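The yellow collar is at (258,182), which gives (0.474,-0.187), on the bore centre and upright. Now the knob: closing direction along press x.

{"method": "arm_command", "body": {
  "commands": [0,0,-0.2,0.402,-0.016,0,0.2,0,0,-0.2,0.402,-0.016,0,0.2,0,0,-0.2,0.402,-0.016,0,0.2,0,0,-0.2,0.402,-0.016,0,0.2,0,0,-0.2,0.402,-0.016,0,0.2,0,0,-0.2,0.402,-0.016,0,0.2]
}}

```text
time: 9.12
position: [0.5736, -0.19, 0.2544]
tool_rot: [0.471, 0.882, -0.0, -0.001]
wrist_force: [-0.9, 0.2, 0.2]
width: 0.051
gripper_force: 0.0
```

{"method": "arm_command", "body": {
  "commands": [0,0,-0.2,0,0,0,0.2,0,0,-0.2,0,0,0,0.2,0,0,-0.2,0,0,0,0.2,0,0,-0.2,0,0,0,0.2,0,0,-0.2,0,0,0,0.2,0,0,-0.2,0,0,0,0.2,0,0,-0.2,0,0,0,0.2]
}}

```text
time: 9.7
position: [0.5731, -0.1902, 0.255]
tool_rot: [0.719, 0.695, -0.0, -0.0]
wrist_force: [-0.1, -0.5, -0.8]
width: 0.0511
gripper_force: 0.0
```

```bash
python3 - <<'E'
from h import *
p,a,z,s=pose();print(p.round(4),a,z.round(4),s['wrist_force'],s['q'].round(2))
c=calibration('wrist');im=camera('wrist');save('w6',im)
print(proj('wrist',[[.5736+np.sin(t)*.0,-.1903,.222] for t in [0]],c))
E
```

```text
[ 0.5731 -0.1902  0.255 ] 88.08160585764121 [-0.  0. -1.] [-0.08074995 -0.51831475 -0.84378589] [-0.44 -0.    1.66  0.    1.49 -0.41]
[[257.0049112  227.25472799]]
```

View pics/w6.png

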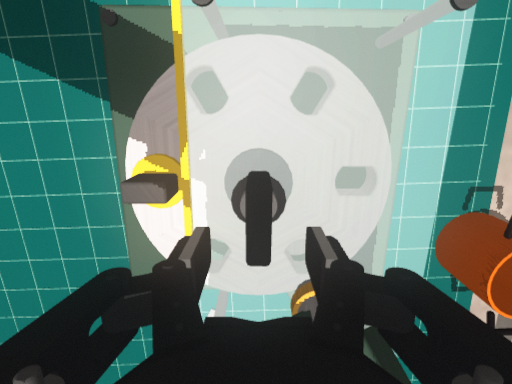

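The knob stands centred between the fingers at (258,218). Descending, closing, then turning +60°.

{"method": "arm_command", "body": {
  "commands": [0,0,0,0,0,-0.1,0.2,0,0,0,0,0,-0.192,0.2,0,0,0,0,0,-0.192,0.2,0,0,0,0,0,-0.192,-1,0,0,0,0,0,-0.192,-1,0,0,0,0,0,-0.192,-1,0,0,0,0,0,-0.192,-1,0,0,0,0,0,-0.192,-1],
  "squeeze": 50
}}

```text
time: 10.42
position: [0.5735, -0.1905, 0.2093]
tool_rot: [0.721, 0.693, -0.0, 0.001]
wrist_force: [-5.7, 1.3, 6.2]
width: 0.015
gripper_force: 52.6
```

```bash
python3 - <<'E'
from h import *
p,a,z,s=pose();print(p.round(4),a,z.round(4),s['wrist_force'],s['ft_torque'],s['width'],s['gripper_force'])
E
```

```text
[ 0.5735 -0.1905  0.2093] 87.7867582010536 [ 9.0e-04 -1.2e-03 -1.0e+00] [-5.72889651  1.28945436  6.15510068] [0.12306971 0.81046754 0.03232346] 0.014962892831506557 52.64291524887085
```

{"method": "arm_command", "body": {
  "commands": [0,0,0.03,0,0,0,-1,0,0,0.06,0,0,0,-1,0,0,0.09,0,0,0,-1,0,0,0.12,0,0,0,-1,0,0,0.15,0,0,0,-1,0,0,0.18,0,0,0,-1]
}}

```text
time: 10.92
position: [0.5737, -0.1905, 0.2093]
tool_rot: [0.497, 0.868, -0.0, 0.001]
wrist_force: [-4.1, 1.1, 5.4]
width: 0.0152
gripper_force: 52.6
```

{"method": "arm_command", "body": {
  "commands": [0,0,0.03,0,0,0,-1,0,0,0.06,0,0,0,-1,0,0,0.09,0,0,0,-1,0,0,0.12,0,0,0,-1,0,0,0.153,0,0,0,-1,0,0,0.153,0,0,0,-1,0,0,0.153,0,0,0,-1,0,0,0.153,0,0,0,-1]
}}

```text
time: 11.58
position: [0.5738, -0.1904, 0.2093]
tool_rot: [0.278, 0.961, -0.0, 0.001]
wrist_force: [-4.9, 0.4, 5.6]
width: 0.0156
gripper_force: 52.7
```

```bash
python3 - <<'E'
from h import *
p,a,z,s=pose();print(p.round(4),a,z.round(4),s['wrist_force'],s['ft_torque'],s['width'],s['gripper_force'])
E
```

```text
[ 0.5738 -0.1904  0.2093] 147.71168538090973 [ 1.7e-03 -9.0e-04 -1.0e+00] [-4.94626968  0.40574374  5.5952842 ] [ 0.23862282  0.63722078 -0.31993751] 0.015551091677495223 52.66095578670502
```

Turned cleanly. Releasing, lifting, going back to the block for red.

{"method": "arm_command", "body": {
  "commands": [0,0,0,0,0,0,0.2,0,0,0,0,0,0,0.2,0,0,0,0,0,0,0.2,0,0,0,0,0,0.16,0.2,0,0,0,0,0,0.2,0.2,0,0,0,0,0,0.2,0.2],
  "squeeze": 60
}}

```text
time: 12.08
position: [0.5756, -0.1911, 0.2622]
tool_rot: [0.278, 0.961, -0.001, 0.005]
wrist_force: [-0.3, 0.1, 0.5]
width: 0.0512
gripper_force: 0.0
```

{"method": "arm_command", "body": {
  "commands": [0,0,-0.17,-0.294,0.825,0,0.3,0,0,-0.17,-0.294,0.825,0,0.3,0,0,-0.17,-0.294,0.825,0,0.3,0,0,-0.17,-0.294,0.825,0,0.3,0,0,-0.17,-0.294,0.825,0,0.3,0,0,-0.17,-0.294,0.825,0,0.3]
}}

```text
time: 12.58
position: [0.498, 0.02, 0.256]
tool_rot: [0.521, 0.854, 0.001, -0.001]
wrist_force: [-0.7, -0.6, 0.6]
width: 0.0555
gripper_force: 0.0
```

{"method": "arm_command", "body": {
  "commands": [0,0,-0.17,-0.294,0.825,0,0.4,0,0,-0.17,-0.294,0.825,0,0.4,0,0,-0.17,-0.294,0.825,0,0.4,0,0,-0.17,-0.294,0.825,0,0.4,0,0,-0.17,-0.294,0.825,0,0.4,0,0,-0.17,-0.294,0.825,0,0.4,0,0,-0.17,-0.294,0.825,0,0.4,0,0,-0.17,-0.294,0.825,0,0.4]
}}

```text
time: 13.25
position: [0.4259, 0.2232, 0.2563]
tool_rot: [0.727, 0.687, -0.0, 0.0]
wrist_force: [0.8, -0.3, 0.1]
width: 0.0595
gripper_force: 0.0
```

```bash
python3 - <<'E'
from h import *
p,a,z,s=pose();print(p.round(4),a,z.round(4),s['wrist_force'],s['q'].round(2),s['width'])
c=calibration('wrist');im=camera('wrist');save('w7',im)
for k,v in bars(im,c,['red','green','blue']).items(): print(k,v)
t=camera('top');m=cmask(t,'yellow');m[:,:300]=0
E
```

```text
[0.4259 0.2232 0.2563] 86.71371270586549 [-3.e-04 -7.e-04 -1.e+00] [ 0.75926189 -0.33925759  0.13644299] [ 0.33 -0.31  1.93 -0.    1.52  0.39] 0.059455457701759674
red (array([-0.9581,  0.0854]), 176.7, array([249.,  74.]), array([211., 317.]), array([ 226.7, 1616.2]))
green (array([0.4458, 0.2029]), 63.2, array([447., 210.]), array([36., 24.]), array([45.1, 46.4]))
blue (array([0.5331, 0.2217]), 97.7, array([519., 226.]), array([20., 41.]), array([45.3, 49. ]))
```

```bash
python3 - <<'E'
t=open('h.py').read()
t=t.replace("def bars(im,c,names=R,n='wrist'):","def bars(im,c,names=R,n='wrist',near=None):").replace("bs=blobs(cmask(im,k),200)\n","bs=blobs(cmask(im,k),200)\n        if near is not None: bs=[b for b in bs if np.linalg.norm(b.mean((0,1))-proj(n,[*near,.063],c)[0])<45]\n")
open('h.py','w').write(t)
E
python3 - <<'E'
from h import *
p,a,z,s=pose()
c=calibration('wrist');im=camera('wrist')
for k,v in bars(im,c,['red'],near=(.4265,.2893)).items(): print(k,v)
print(p)
E
```

```text
[0.42662239 0.22175449 0.25648773]
```

```bash
python3 - <<'E'
from h import *
c=calibration('wrist');im=camera('wrist')
print(proj('wrist',[.4265,.2893,.063],c))
for b in blobs(cmask(im,'red'),100): print(cv2.boundingRect(b),cv2.contourArea(b))
u=proj('wrist',[.4265,.2893,.063],c)[0].astype(int)
print(hsv(im)[u[1],u[0]-40:u[0]+40:4].tolist())
E
```

```text
[[252.7165556 110.9576271]]
(0, 258, 58, 83) 2667.5
(228, 84, 51, 53) 1992.0
[[17, 128, 245], [20, 129, 254], [19, 136, 253], [18, 140, 252], [8, 166, 255], [3, 155, 255], [3, 155, 255], [3, 156, 255], [4, 50, 189], [5, 37, 211], [4, 42, 205], [5, 41, 203], [6, 48, 193], [2, 199, 232], [2, 202, 235], [2, 202, 235], [2, 199, 234], [11, 170, 185], [11, 166, 181], [12, 168, 193]]
```

View pics/w7.png

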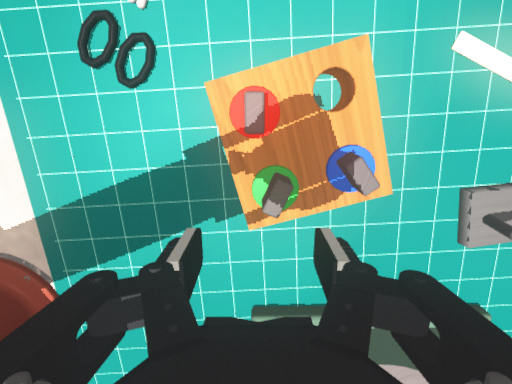

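The picture shows the red collar at (254,110) with its bar along the tool's x, the empty yellow well at (332,90), and the block unmoved. Picking red now.

{"method": "arm_command", "body": {
  "commands": [0,0,0,0.003,0.269,0,0.4,0,0,0,0.003,0.269,-0.15,0.4,0,0,0,0.003,0.269,-0.3,0.4,0,0,0,0.003,0.269,-0.45,0.4,0,0,0,0.003,0.269,-0.6,0.4,0,0,0,0.003,0.269,-0.672,0.4,0,0,0,0.003,0.269,-0.672,0.4,0,0,0,0.003,0.269,-0.672,0.4]
}}

```text
time: 14.12
position: [0.4271, 0.2884, 0.0882]
tool_rot: [0.729, 0.685, -0.001, -0.0]
wrist_force: [0.6, -0.1, 0.3]
width: 0.0595
gripper_force: 0.0
```

{"method": "arm_command", "body": {
  "commands": [0,0,0,0,0,0,-1,0,0,0,0,0,0,-1,0,0,0,0,0,0,-1,0,0,0,0,0,0,-1,0,0,0,0,0,0,-1,0,0,0,0,0,0,-1,0,0,0,0,0,0,-1],
  "squeeze": 60
}}

```text
time: 14.7
position: [0.4285, 0.2903, 0.0916]
tool_rot: [0.728, 0.685, 0.002, 0.001]
wrist_force: [-1.2, -0.7, 6.0]
width: 0.0191
gripper_force: 60.0
```

{"method": "arm_command", "body": {
  "commands": [0,0,0,0,0,0.1,-1,0,0,0,0,0,0.2,-1,0,0,0,0,0,0.3,-1,0,0,0,0,0,0.45,-1,0,0,0,0,0,0.55,-1,0,0,0,0,0,0.55,-1,0,0,0,0,0,0.55,-1]
}}

```text
time: 15.28
position: [0.4277, 0.29, 0.2282]
tool_rot: [0.728, 0.685, 0.002, 0.001]
wrist_force: [0.3, 0.4, -3.8]
width: 0.0192
gripper_force: 59.9
```

```bash
python3 - <<'E'
t=open('h.py').read()
t=t.replace("b=np.vstack(blobs(cmask(im,name),150)).reshape(-1,2)","M=np.zeros(im.shape[:2],bool);M[150:300,190:330]=1;b=np.vstack(blobs(cmask(im,name)&M,80)).reshape(-1,2)")
open('h.py','w').write(t)
E
python3 - <<'E'
from h import *
p,a,z,s=pose();print(p.round(4),a,z.round(4),s['wrist_force'],s['width'])
c=calibration('wrist');im=camera('wrist')
print(inhand(im,c,'red',p,a))
E
```

```text
[0.4277 0.29   0.2282] 86.50798467344863 [ 0.0034  0.0016 -1.    ] [ 0.33275507  0.3615876  -3.77867899] 0.019208688968129797
(array([0.00094305, 0.00092789]), np.float64(0.0005353275205755431), 11)
```

{"method": "arm_command", "body": {
  "commands": [0,0,0.253,0.094,-0.952,0,-1,0,0,0.253,0.094,-0.952,0,-1,0,0,0.253,0.094,-0.952,0,-1,0,0,0.253,0.094,-0.952,0,-1,0,0,0.253,0.094,-0.952,0,-1,0,0,0.253,0.094,-0.952,0,-1,0,0,0.253,0.094,-0.952,0,-1]
}}

```text
time: 15.92
position: [0.449, 0.049, 0.2232]
tool_rot: [0.415, 0.91, -0.001, -0.002]
wrist_force: [-0.2, 0.6, -3.2]
width: 0.0192
gripper_force: 59.7
```

{"method": "arm_command", "body": {
  "commands": [0,0,0.253,0.094,-0.6,0,-1,0,0,0.253,0.094,-0.6,0,-1,0,0,0.253,0.094,-0.6,0,-1,0,0,0.253,0.094,-0.6,0,-1,0,0,0.253,0.094,-0.6,0,-1,0,0,0.253,0.094,-0.6,0,-1,0,0,0.253,0.094,-0.6,0,-1,0,0,0.253,0.094,-0.6,0,-1]
}}

```text
time: 16.58
position: [0.4725, -0.0983, 0.2231]
tool_rot: [0.032, 0.999, 0.001, -0.003]
wrist_force: [0.3, 0.5, -3.4]
width: 0.0192
gripper_force: 60.1
```

```bash
cat >> h.py <<'E'
def bore(im,c,guess=(.474,-.186)):
    g=hsv(im)[...,2];u,v=proj('wrist',[*guess,.1],c)[0].astype(int)
    m=g<(np.median(g[v-22:v+22,u-30:u-22])*.72);M=np.zeros_like(m);M[v-28:v+29,u-27:u+28]=1
    b=max(blobs(m&M,200),key=cv2.contourArea);h=cv2.convexHull(b).reshape(-1,2);P=plane('wrist',h,.1,c)
    return (P.max(0)+P.min(0))/2,cv2.minAreaRect((P*1000).astype(np.float32)),cv2.boundingRect(b),(u,v)
E
python3 - <<'E'
from h import *
p,a,z,s=pose();print(p.round(4),a,z.round(4),s['wrist_force'],s['q'].round(2))
c=calibration('wrist');im=camera('wrist');save('w8',im)
q,e,n=inhand(im,c,'red',p,a);A=np.radians(a);print(q,e,n,'cart',p[:2]+q[0]*np.array([np.cos(A),np.sin(A)])+q[1]*np.array([np.sin(A),-np.cos(A)]))
print(bore(im,c))
E
```

```text
[ 0.4725 -0.0983  0.2231] 176.38406227117048 [-0.0055  0.002  -1.    ] [ 0.27038486  0.51178163 -3.43313361] [-0.36 -0.28  1.96 -0.    1.47 -1.87]
[ 0.00071887 -0.00027639] 0.000571290918982701 13 cart [ 0.47177777 -0.09854148]
(array([ 0.47380517, -0.18593135]), ((473.7655029296875, -186.28775024414062), (31.20395278930664, 42.25040817260742), 88.29850769042969), (144, 173, 37, 45), (np.int64(162), np.int64(195)))
```

The turret is in the click stop: the bore is at the same place. Going over it and down.

{"method": "arm_command", "body": {
  "commands": [0,0,0.009,0.008,-0.35,0,-1,0,0,0.009,0.008,-0.35,0,-1,0,0,0.009,0.008,-0.35,0,-1,0,0,0.009,0.008,-0.35,-0.07,-1,0,0,0.009,0.008,-0.35,-0.12,-1,0,0,0.009,0.008,-0.35,-0.12,-1,0,0,0.009,0.008,-0.35,-0.12,-1,0,0,0.009,0.008,-0.35,-0.12,-1]
}}

```text
time: 17.3
position: [0.476, -0.1852, 0.1963]
tool_rot: [0.018, 1.0, 0.0, -0.0]
wrist_force: [-0.4, -0.1, -2.9]
width: 0.0192
gripper_force: 61.1
```

```bash
cat >> h.py <<'E'
def over(name):
    for i in range(2):
        p,a,z,s=pose();c=calibration('wrist');im=camera('wrist')
        q,e,n=inhand(im,c,name,p,a);A=np.radians(a);print(p.round(4),round(a,2),s['wrist_force'].round(1),q.round(4),'cart',(p[:2]+q[0]*np.array([np.cos(A),np.sin(A)])+q[1]*np.array([np.sin(A),-np.cos(A)])).round(4))
E
python3 -c "
from h import *
over('red')"
```

```text
[ 0.476  -0.1852  0.1963] 177.98 [-0.4 -0.1 -2.9] [ 0.0005 -0.0006] cart [ 0.4755 -0.1858]
[ 0.4764 -0.1855  0.197 ] 177.98 [-0.1  0.3 -2.6] [ 0.0004 -0.0006] cart [ 0.4759 -0.1861]
```

{"method": "arm_command", "body": {
  "commands": [0,0,0,-0.007,0,0,-1,0,0,0,-0.007,0,-0.03,-1,0,0,0,-0.007,0,-0.045,-1,0,0,0,-0.007,0,-0.06,-1,0,0,0,-0.007,0,-0.075,-1,0,0,0,-0.007,0,-0.1,-1,0,0,0,-0.007,0,-0.1,-1]
}}

```text
time: 17.98
position: [0.4735, -0.1855, 0.1697]
tool_rot: [0.018, 1.0, 0.001, -0.001]
wrist_force: [0.2, 0.9, -4.0]
width: 0.0192
gripper_force: 61.3
```

{"method": "arm_command", "body": {
  "commands": [0,0,0,0,0,-0.03,-1,0,0,0,0,0,-0.06,-1,0,0,0,0,0,-0.09,-1,0,0,0,0,0,-0.11,-1,0,0,0,0,0,-0.125,-1,0,0,0,0,0,-0.135,-1,0,0,0,0,0,-0.135,-1]
}}

```text
time: 18.57
position: [0.4741, -0.1858, 0.1372]
tool_rot: [0.018, 1.0, 0.0, -0.0]
wrist_force: [0.3, 0.8, -3.6]
width: 0.0192
gripper_force: 61.4
```

{"method": "arm_command", "body": {
  "commands": [0,0,0,0,0,-0.01,-1,0,0,0,0,0,-0.01,0.2,0,0,0,0,0,-0.01,0.2,0,0,0,0,0,-0.01,0.2,0,0,0,0,0,0.15,0.2,0,0,0,0,0,0.3,0.2,0,0,0,0,0,0.48,0.2,0,0,0,0,0,0.48,0.2]
}}

```text
time: 19.23
position: [0.4778, -0.1878, 0.268]
tool_rot: [0.018, 1.0, -0.004, 0.007]
wrist_force: [0.7, -0.4, 1.7]
width: 0.0515
gripper_force: 0.0
```

{"method": "arm_command", "body": {
  "commands": [0,0,-0.167,0.398,-0.018,0,0.2,0,0,-0.167,0.398,-0.018,0,0.2,0,0,-0.167,0.398,-0.018,0,0.2,0,0,-0.167,0.398,-0.018,0,0.2,0,0,-0.167,0.398,-0.018,0,0.2,0,0,-0.167,0.398,-0.018,0,0.2,0,0,-0.167,0.398,-0.018,0,0.2]
}}

```text
time: 19.82
position: [0.5735, -0.1904, 0.2579]
tool_rot: [0.275, 0.961, -0.0, 0.0]
wrist_force: [-0.4, -0.6, -0.4]
width: 0.0511
gripper_force: 0.0
```

```bash
python3 - <<'E'
from h import *
p,a,z,s=pose();print(p.round(4),a,z.round(4),s['wrist_force'],s['q'].round(2))
c=calibration('wrist');im=camera('wrist');save('w9',im)
b=[x for x in blobs(cmask(im,'red'),100)]
for x in b: e=cv2.fitEllipse(cv2.convexHull(x));print(np.round(e[0]),np.round(e[1]),plane('wrist',e[0],.108,c))
E
```

```text
[ 0.5735 -0.1904  0.2579] 148.03291376081302 [ 2.e-04 -2.e-04 -1.e+00] [-0.41331418 -0.60141686 -0.41236855] [-0.44 -0.    1.65 -0.    1.49 -1.46]
[205.  90.] [59. 63.] [[ 0.47523993 -0.18611955]]
```

View pics/w9.png

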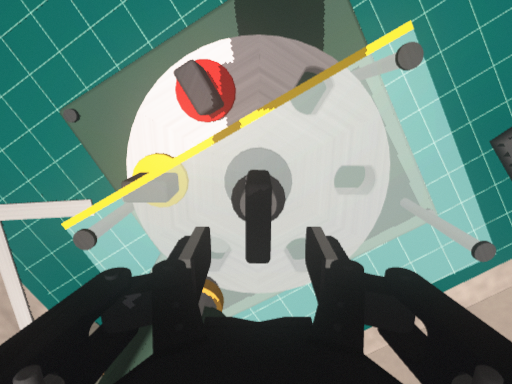

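The picture shows red at (205,90) in the loading bore, yellow one stop on at (160,180), and the knob centred at (258,215). Turning again.

{"method": "arm_command", "body": {
  "commands": [0,0,0,0,0,-0.1,0.2,0,0,0,0,0,-0.2,0.2,0,0,0,0,0,-0.2,0.2,0,0,0,0,0,-0.2,-1,0,0,0,0,0,-0.2,-1,0,0,0,0,0,-0.2,-1,0,0,0,0,0,-0.2,-1,0,0,0,0,0,-0.2,-1],
  "squeeze": 50
}}

```text
time: 20.53
position: [0.5746, -0.1909, 0.2102]
tool_rot: [0.276, 0.961, -0.0, 0.002]
wrist_force: [-1.7, 0.4, 6.1]
width: 0.0151
gripper_force: 52.2
```

{"method": "arm_command", "body": {
  "commands": [0,0,0.03,0,0,0,-1,0,0,0.06,0,0,0,-1,0,0,0.09,0,0,0,-1,0,0,0.12,0,0,0,-1,0,0,0.15,0,0,0,-1,0,0,0.18,0,0,0,-1]
}}

```text
time: 21.03
position: [0.5748, -0.1903, 0.2103]
tool_rot: [-0.005, 1.0, -0.0, 0.002]
wrist_force: [-1.9, 2.8, 6.0]
width: 0.0149
gripper_force: 52.4
```

{"method": "arm_command", "body": {
  "commands": [0,0,0.03,0,0,0,-1,0,0,0.06,0,0,0,-1,0,0,0.09,0,0,0,-1,0,0,0.12,0,0,0,-1,0,0,0.153,0,0,0,-1,0,0,0.153,0,0,0,-1,0,0,0.153,0,0,0,-1,0,0,0.153,0,0,0,-1]
}}

```text
time: 21.7
position: [0.5746, -0.1897, 0.2103]
tool_rot: [-0.241, 0.971, 0.0, 0.001]
wrist_force: [-2.6, 3.6, 6.7]
width: 0.0148
gripper_force: 52.8
```

{"method": "arm_command", "body": {
  "commands": [0,0,0,0,0,0,0.2,0,0,0,0,0,0,0.2,0,0,0,0,0,0,0.2,0,0,0,0,0,0.16,0.2,0,0,0,0,0,0.2,0.2,0,0,0,0,0,0.2,0.2],
  "squeeze": 60
}}

```text
time: 22.2
position: [0.5759, -0.1915, 0.2628]
tool_rot: [-0.241, 0.971, -0.003, 0.003]
wrist_force: [-0.2, -0.4, -0.0]
width: 0.0512
gripper_force: 0.0
```

{"method": "arm_command", "body": {
  "commands": [0,0,0.098,-0.197,0.904,0,0.3,0,0,0.098,-0.197,0.904,0,0.3,0,0,0.098,-0.197,0.904,0,0.3,0,0,0.098,-0.197,0.904,0,0.3,0,0,0.098,-0.197,0.904,0,0.3,0,0,0.098,-0.197,0.904,0,0.3,0,0,0.098,-0.197,0.904,0,0.3]
}}

```text
time: 22.78
position: [0.5233, 0.0394, 0.2568]
tool_rot: [-0.389, 0.921, 0.001, -0.0]
wrist_force: [0.2, -0.5, 0.6]
width: 0.0554
gripper_force: 0.0
```

{"method": "arm_command", "body": {
  "commands": [0,0,0.098,-0.197,0.904,0,0.4,0,0,0.098,-0.197,0.904,0,0.4,0,0,0.098,-0.197,0.904,0,0.4,0,0,0.098,-0.197,0.904,0,0.4,0,0,0.098,-0.197,0.904,0,0.4,0,0,0.098,-0.197,0.904,0,0.4,0,0,0.098,-0.197,0.904,0,0.4,0,0,0.098,-0.197,0.904,0,0.4]
}}

```text
time: 23.45
position: [0.4752, 0.2618, 0.2568]
tool_rot: [-0.524, 0.852, -0.0, -0.001]
wrist_force: [1.2, -0.3, -0.6]
width: 0.0598
gripper_force: 0.0
```

```bash
cat >> h.py <<'E'
def look(name,near):
    p,a,z,s=pose();print(p.round(4),round(a,2),s['q'].round(2),s['width'].round(3))
    c=calibration('wrist');im=camera('wrist');print(bars(im,c,[name],near=near));return im,c
E
python3 - <<'E'
from h import *
im,c=look('green',(.4457,.2025));save('w10',im)
for b in blobs(cmask(im,'green'),100): print(cv2.boundingRect(b))
print(bars(im,c,['blue']))
E
```

```text
Traceback (most recent call last):
  File "h.py", line 63, in look
    p,a,z,s=pose();print(p.round(4),round(a,2),s['q'].round(2),s['width'].round(3))
                                                               ^^^^^^^^^^^^^^^^
AttributeError: 'float' object has no attribute 'round'
```

```bash
sed -i "s/,s\['width'\].round(3))/,s['width'])/" h.py
python3 - <<'E'
from h import *
im,c=look('green',(.4457,.2025));save('w10',im)
for b in blobs(cmask(im,'green'),100): print(cv2.boundingRect(b))
print(bars(im,c,['blue']))
E
```

```text
[0.4752 0.2618 0.2568] -116.77 [ 0.37 -0.15  1.79 -0.    1.5  -2.31] 0.0597745357174998
{'green': (array([0.4455, 0.201 ]), 62.7, array([443., 197.]), array([28., 19.]), array([49.7, 51.5]))}
(233, 87, 50, 52)
{'blue': (array([0.5328, 0.2197]), 124.2, array([528., 220.]), array([27., 37.]), array([46. , 48.3]))}
```

{"method": "arm_command", "body": {
  "commands": [0,0,0,-0.118,-0.24,0,0.4,0,0,0,-0.118,-0.24,-0.15,0.4,0,0,0,-0.118,-0.24,-0.3,0.4,0,0,0,-0.118,-0.24,-0.45,0.4,0,0,0,-0.118,-0.24,-0.6,0.4,0,0,0,-0.118,-0.24,-0.674,0.4,0,0,0,-0.118,-0.24,-0.674,0.4,0,0,0,-0.118,-0.24,-0.674,0.4]
}}

```text
time: 24.17
position: [0.4455, 0.2, 0.0884]
tool_rot: [-0.522, 0.853, 0.0, -0.001]
wrist_force: [-0.4, -0.5, 0.5]
width: 0.0597
gripper_force: 0.0
```

{"method": "arm_command", "body": {
  "commands": [0,0,0,0,0,0,-1,0,0,0,0,0,0,-1,0,0,0,0,0,0,-1,0,0,0,0,0,0,-1,0,0,0,0,0,0,-1,0,0,0,0,0,0,-1,0,0,0,0,0,0,-1],
  "squeeze": 60
}}

```text
time: 24.75
position: [0.4473, 0.2021, 0.0917]
tool_rot: [-0.523, 0.852, -0.001, 0.002]
wrist_force: [-2.6, -0.1, 6.7]
width: 0.0192
gripper_force: 59.9
```

{"method": "arm_command", "body": {
  "commands": [0,0,0,0,0,0.1,-1,0,0,0,0,0,0.2,-1,0,0,0,0,0,0.3,-1,0,0,0,0,0,0.45,-1,0,0,0,0,0,0.55,-1,0,0,0,0,0,0.55,-1,0,0,0,0,0,0.55,-1]
}}

```text
time: 25.33
position: [0.4464, 0.2018, 0.2281]
tool_rot: [-0.524, 0.852, -0.001, 0.002]
wrist_force: [-0.2, -0.7, -4.2]
width: 0.0191
gripper_force: 60.0
```

{"method": "arm_command", "body": {
  "commands": [0,0,-0.181,0.055,-0.6,0,-1,0,0,-0.181,0.055,-0.6,0,-1,0,0,-0.181,0.055,-0.6,0,-1,0,0,-0.181,0.055,-0.6,0,-1,0,0,-0.181,0.055,-0.6,0,-1,0,0,-0.181,0.055,-0.6,0,-1]
}}

```text
time: 25.83
position: [0.458, 0.0503, 0.2233]
tool_rot: [-0.261, 0.965, 0.001, -0.003]
wrist_force: [-0.6, -0.0, -3.6]
width: 0.0193
gripper_force: 60.4
```

{"method": "arm_command", "body": {
  "commands": [0,0,-0.181,0.055,-0.6,0,-1,0,0,-0.181,0.055,-0.6,0,-1,0,0,-0.181,0.055,-0.6,0,-1,0,0,-0.181,0.055,-0.6,0,-1,0,0,-0.181,0.055,-0.6,0,-1,0,0,-0.181,0.055,-0.6,0,-1,0,0,-0.181,0.055,-0.6,0,-1,0,0,-0.181,0.055,-0.6,0,-1]
}}

```text
time: 26.5
position: [0.4728, -0.0971, 0.2254]
tool_rot: [0.016, 1.0, 0.001, -0.001]
wrist_force: [-0.5, -0.1, -3.1]
width: 0.0193
gripper_force: 61.2
```

```bash
python3 -c "
from h import *
over('green')
c=calibration('wrist');print(bore(camera('wrist'),c))"
```

```text
[ 0.4728 -0.0971  0.2254] 178.2 [-0.5 -0.1 -3.1] [0.0004 0.0003] cart [ 0.4725 -0.0968]
[ 0.473  -0.0971  0.2258] 178.18 [ 0.4 -0.1 -3.6] [0.0003 0.0006] cart [ 0.4727 -0.0965]
(array([ 0.47409283, -0.18585265]), ((474.10748291015625, -185.9211883544922), (31.549694061279297, 41.62057876586914), 89.70228576660156), (144, 169, 37, 44), (np.int64(162), np.int64(190)))
```

{"method": "arm_command", "body": {
  "commands": [0,0,0,0.004,-0.354,0,-1,0,0,0,0.004,-0.354,0,-1,0,0,0,0.004,-0.354,0,-1,0,0,0,0.004,-0.354,-0.07,-1,0,0,0,0.004,-0.354,-0.13,-1,0,0,0,0.004,-0.354,-0.13,-1,0,0,0,0.004,-0.354,-0.13,-1,0,0,0,0.004,-0.354,-0.13,-1]
}}

```text
time: 27.32
position: [0.4748, -0.1866, 0.1951]
tool_rot: [0.017, 1.0, -0.0, 0.0]
wrist_force: [0.5, -0.9, -2.8]
width: 0.0191
gripper_force: 61.9
```

```bash
python3 -c "
from h import *
over('green')"
```

```text
[ 0.4748 -0.1866  0.1951] 178.02 [ 0.5 -0.9 -2.8] [-0.0009  0.0014] cart [ 0.4757 -0.1853]
[ 0.475  -0.1868  0.1956] 178.02 [ 0.3 -0.6 -3.6] [-0.0007  0.0007] cart [ 0.4758 -0.186 ]
```

{"method": "arm_command", "body": {
  "commands": [0,0,0,-0.007,0.001,0,-1,0,0,0,-0.007,0.001,-0.03,-1,0,0,0,-0.007,0.001,-0.045,-1,0,0,0,-0.007,0.001,-0.06,-1,0,0,0,-0.007,0.001,-0.075,-1,0,0,0,-0.007,0.001,-0.1,-1,0,0,0,-0.007,0.001,-0.1,-1]
}}

```text
time: 28.0
position: [0.4724, -0.1863, 0.1677]
tool_rot: [0.018, 1.0, 0.0, -0.0]
wrist_force: [1.8, 0.4, -4.7]
width: 0.0191
gripper_force: 62.0
```

In again. Down, release and lift.

{"method": "arm_command", "body": {
  "commands": [0,0,0,0,0,-0.03,-1,0,0,0,0,0,-0.06,-1,0,0,0,0,0,-0.09,-1,0,0,0,0,0,-0.11,-1,0,0,0,0,0,-0.12,-1,0,0,0,0,0,-0.128,-1,0,0,0,0,0,-0.128,-1]
}}

```text
time: 28.58
position: [0.4726, -0.1866, 0.137]
tool_rot: [0.018, 1.0, 0.0, -0.0]
wrist_force: [1.8, 0.2, -4.1]
width: 0.0192
gripper_force: 61.9
```

{"method": "arm_command", "body": {
  "commands": [0,0,0,0,0,-0.01,-1,0,0,0,0,0,-0.01,0.2,0,0,0,0,0,-0.01,0.2,0,0,0,0,0,-0.01,0.2,0,0,0,0,0,0.15,0.2,0,0,0,0,0,0.3,0.2,0,0,0,0,0,0.48,0.2,0,0,0,0,0,0.48,0.2]
}}

```text
time: 29.25
position: [0.4757, -0.1885, 0.267]
tool_rot: [0.018, 1.0, -0.004, 0.006]
wrist_force: [0.8, -0.5, 1.3]
width: 0.0512
gripper_force: 0.0
```

```bash
python3 - <<'E'
from h import *
p,a,z,s=pose();print(p.round(4),a,z.round(4),s['wrist_force'],s['q'].round(2))
c=calibration('wrist');im=camera('wrist');save('w11',im)
for x in blobs(cmask(im,'green'),200): e=cv2.fitEllipse(cv2.convexHull(x));print(np.round(e[0]),np.round(e[1]),plane('wrist',e[0],.108,c))
E
```

```text
[ 0.4757 -0.1885  0.267 ] 177.96895188360227 [ 0.0128 -0.0075 -0.9999] [ 0.82964686 -0.45419923  1.30073702] [-0.52 -0.24  1.86 -0.    1.51 -2.06]
[278. 165.] [14. 26.] [[ 0.46412615 -0.16857128]]
```

{"method": "arm_command", "body": {
  "commands": [0,0,-0.278,0.2,0,0,0.2,0,0,-0.278,0.2,0,0,0.2,0,0,-0.278,0.2,0,0,0.2,0,0,-0.278,0.2,0,0,0.2,0,0,-0.278,0.2,0,0,0.2,0,0,-0.278,0.2,0,0,0.2,0,0,-0.278,0.2,0,0,0.2,0,0,-0.278,0.2,0,0,0.2]
}}

```text
time: 29.97
position: [0.5221, -0.1864, 0.2558]
tool_rot: [0.44, 0.898, -0.0, -0.001]
wrist_force: [1.1, -0.5, -0.6]
width: 0.051
gripper_force: 0.0
```

{"method": "arm_command", "body": {
  "commands": [0,0,-0.278,0.205,-0.016,0,0.2,0,0,-0.278,0.205,-0.016,0,0.2,0,0,-0.278,0.205,-0.016,0,0.2,0,0,-0.278,0.205,-0.016,0,0.2,0,0,-0.278,0.205,-0.016,0,0.2,0,0,-0.278,0.205,-0.016,0,0.2,0,0,-0.278,0.205,-0.016,0,0.2,0,0,-0.278,0.205,-0.016,0,0.2]
}}

```text
time: 30.63
position: [0.5735, -0.1905, 0.2562]
tool_rot: [0.777, 0.629, -0.0, -0.001]
wrist_force: [0.4, -0.3, -0.6]
width: 0.0512
gripper_force: 0.0
```

{"method": "arm_command", "body": {
  "commands": [0,0,-0.278,0,0,0,0.2,0,0,-0.278,0,0,0,0.2,0,0,-0.278,0,0,0,0.2,0,0,-0.278,0,0,0,0.2,0,0,-0.278,0,0,0,0.2,0,0,-0.278,0,0,0,0.2,0,0,-0.278,0,0,0,0.2,0,0,-0.278,0,0,0,0.2]
}}

```text
time: 31.3
position: [0.5735, -0.1905, 0.2566]
tool_rot: [0.97, 0.242, -0.0, -0.0]
wrist_force: [0.5, 0.2, 0.6]
width: 0.0514
gripper_force: 0.0
```

```bash
python3 - <<'E'
from h import *
p,a,z,s=pose();print(p.round(4),a,z.round(4),s['wrist_force'],s['q'].round(2))
c=calibration('wrist');im=camera('wrist');save('w12',im)
E
```

```text
[ 0.5735 -0.1905  0.2566] 28.014368973034387 [-9.e-04  4.e-04 -1.e+00] [0.46569627 0.23819783 0.55735453] [-0.44  0.    1.65  0.    1.49  0.64]
```

View pics/w12.png

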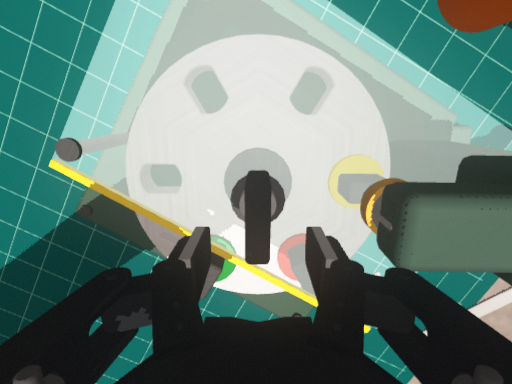

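The picture shows yellow at the ram station (357,180), red at (297,255), green at (220,262) in the loading bore, and the knob centred at (258,215). Third turn.

{"method": "arm_command", "body": {
  "commands": [0,0,0,0,0,-0.1,0.2,0,0,0,0,0,-0.195,0.2,0,0,0,0,0,-0.195,0.2,0,0,0,0,0,-0.195,-1,0,0,0,0,0,-0.195,-1,0,0,0,0,0,-0.195,-1,0,0,0,0,0,-0.195,-1,0,0,0,0,0,-0.195,-1],
  "squeeze": 50
}}

```text
time: 32.02
position: [0.5741, -0.19, 0.2107]
tool_rot: [0.97, 0.241, 0.001, -0.0]
wrist_force: [-3.9, 3.7, 3.0]
width: 0.0151
gripper_force: 52.8
```

{"method": "arm_command", "body": {
  "commands": [0,0,0.03,0,0,0,-1,0,0,0.06,0,0,0,-1,0,0,0.09,0,0,0,-1,0,0,0.12,0,0,0,-1,0,0,0.15,0,0,0,-1,0,0,0.18,0,0,0,-1]
}}

```text
time: 32.52
position: [0.5738, -0.1897, 0.2107]
tool_rot: [0.863, 0.504, 0.001, -0.001]
wrist_force: [-5.0, 5.7, 3.5]
width: 0.0153
gripper_force: 53.0
```

{"method": "arm_command", "body": {
  "commands": [0,0,0.03,0,0,0,-1,0,0,0.06,0,0,0,-1,0,0,0.09,0,0,0,-1,0,0,0.12,0,0,0,-1,0,0,0.153,0,0,0,-1,0,0,0.153,0,0,0,-1,0,0,0.153,0,0,0,-1,0,0,0.153,0,0,0,-1]
}}

```text
time: 33.18
position: [0.5735, -0.1898, 0.2107]
tool_rot: [0.72, 0.694, 0.0, -0.001]
wrist_force: [-5.0, 5.5, 3.2]
width: 0.0151
gripper_force: 53.0
```

{"method": "arm_command", "body": {
  "commands": [0,0,0,0,0,0,0.2,0,0,0,0,0,0,0.2,0,0,0,0,0,0,0.2,0,0,0,0,0,0.16,0.2,0,0,0,0,0,0.2,0.2,0,0,0,0,0,0.2,0.2],
  "squeeze": 60
}}

```text
time: 33.68
position: [0.5762, -0.1919, 0.2643]
tool_rot: [0.721, 0.693, 0.002, 0.005]
wrist_force: [0.0, -0.4, 1.1]
width: 0.0511
gripper_force: 0.0
```

{"method": "arm_command", "body": {
  "commands": [0,0,0.1,-0.007,0.712,0,0.3,0,0,0.1,-0.007,0.712,0,0.3,0,0,0.1,-0.007,0.712,0,0.3,0,0,0.1,-0.007,0.712,0,0.3,0,0,0.1,-0.007,0.712,0,0.3,0,0,0.1,-0.007,0.712,0,0.3]
}}

```text
time: 34.18
position: [0.5718, -0.0099, 0.2579]
tool_rot: [0.602, 0.799, 0.0, -0.0]
wrist_force: [-0.2, 0.2, -0.5]
width: 0.0554
gripper_force: 0.0
```

{"method": "arm_command", "body": {
  "commands": [0,0,0.1,-0.007,0.712,0,0.4,0,0,0.1,-0.007,0.712,0,0.4,0,0,0.1,-0.007,0.712,0,0.4,0,0,0.1,-0.007,0.712,0,0.4,0,0,0.1,-0.007,0.712,0,0.4,0,0,0.1,-0.007,0.712,0,0.4,0,0,0.1,-0.007,0.712,0,0.4]
}}

```text
time: 34.77
position: [0.5706, 0.1645, 0.258]
tool_rot: [0.471, 0.882, -0.001, 0.0]
wrist_force: [0.2, -0.0, -0.4]
width: 0.0595
gripper_force: 0.0
```

```bash
python3 - <<'E'
from h import *
im,c=look('blue',(.5327,.221));save('w13',im)
for b in blobs(cmask(im,'blue'),100): print(cv2.boundingRect(b))
E
```

```text
[0.5706 0.1645 0.258 ] 123.79 [ 0.16 -0.03  1.68 -0.    1.49 -0.43] 0.0595408195200541
{'blue': (array([0.5337, 0.2211]), 123.2, array([537., 216.]), array([19., 23.]), array([49.2, 51.3]))}
(248, 85, 36, 52)
(234, 97, 15, 31)
```

{"method": "arm_command", "body": {
  "commands": [0,0,0,-0.149,0.226,0,0.4,0,0,0,-0.149,0.226,-0.15,0.4,0,0,0,-0.149,0.226,-0.3,0.4,0,0,0,-0.149,0.226,-0.45,0.4,0,0,0,-0.149,0.226,-0.6,0.4,0,0,0,-0.149,0.226,-0.678,0.4,0,0,0,-0.149,0.226,-0.678,0.4,0,0,0,-0.149,0.226,-0.678,0.4]
}}

```text
time: 35.48
position: [0.5328, 0.22, 0.088]
tool_rot: [0.472, 0.882, -0.001, -0.001]
wrist_force: [1.3, -0.2, -0.1]
width: 0.0596
gripper_force: 0.0
```

{"method": "arm_command", "body": {
  "commands": [0,0,0,0,0,0,-1,0,0,0,0,0,0,-1,0,0,0,0,0,0,-1,0,0,0,0,0,0,-1,0,0,0,0,0,0,-1,0,0,0,0,0,0,-1,0,0,0,0,0,0,-1],
  "squeeze": 60
}}

```text
time: 36.07
position: [0.5347, 0.2219, 0.0918]
tool_rot: [0.471, 0.882, 0.001, 0.002]
wrist_force: [-1.1, -2.1, 6.8]
width: 0.0189
gripper_force: 60.2
```

{"method": "arm_command", "body": {
  "commands": [0,0,0,0,0,0.1,-1,0,0,0,0,0,0.2,-1,0,0,0,0,0,0.3,-1,0,0,0,0,0,0.45,-1,0,0,0,0,0,0.55,-1,0,0,0,0,0,0.55,-1,0,0,0,0,0,0.55,-1]
}}

```text
time: 36.65
position: [0.5337, 0.2221, 0.228]
tool_rot: [0.471, 0.882, 0.001, 0.001]
wrist_force: [-0.5, 0.0, -3.9]
width: 0.0191
gripper_force: 60.0
```

{"method": "arm_command", "body": {
  "commands": [0,0,0.15,-0.23,-0.5,0,-1,0,0,0.15,-0.23,-0.5,0,-1,0,0,0.15,-0.23,-0.5,0,-1,0,0,0.15,-0.23,-0.5,0,-1,0,0,0.15,-0.23,-0.5,0,-1,0,0,0.15,-0.23,-0.5,0,-1]
}}

```text
time: 37.15
position: [0.4739, 0.0962, 0.2234]
tool_rot: [0.254, 0.967, -0.0, -0.002]
wrist_force: [-0.4, 0.6, -3.7]
width: 0.0191
gripper_force: 61.1
```

{"method": "arm_command", "body": {
  "commands": [0,0,0.151,-0.009,-0.78,0,-1,0,0,0.151,-0.009,-0.78,0,-1,0,0,0.151,-0.009,-0.78,0,-1,0,0,0.151,-0.009,-0.78,0,-1,0,0,0.151,-0.009,-0.78,0,-1,0,0,0.151,-0.009,-0.78,0,-1,0,0,0.151,-0.009,-0.78,0,-1,0,0,0.151,-0.009,-0.78,0,-1]
}}

```text
time: 37.82
position: [0.4732, -0.0975, 0.2251]
tool_rot: [0.019, 1.0, 0.001, -0.001]
wrist_force: [0.1, 0.1, -2.9]
width: 0.019
gripper_force: 62.0
```

```bash
python3 -c "
from h import *
over('blue')
c=calibration('wrist');print(bore(camera('wrist'),c))"
```

```text
[ 0.4732 -0.0975  0.2251] 177.87 [ 0.1  0.1 -2.9] [0.0005 0.0001] cart [ 0.4727 -0.0974]
[ 0.4732 -0.097   0.2253] 177.96 [ 0.2 -0.1 -3.5] [0.0005 0.0001] cart [ 0.4727 -0.0969]
(array([ 0.47390087, -0.18590643]), ((473.87860107421875, -186.16355895996094), (31.881319046020508, 41.3950080871582), 87.3955078125), (144, 169, 36, 44), (np.int64(161), np.int64(191)))
```

{"method": "arm_command", "body": {
  "commands": [0,0,0,0.003,-0.354,0,-1,0,0,0,0.003,-0.354,0,-1,0,0,0,0.003,-0.354,0,-1,0,0,0,0.003,-0.354,-0.07,-1,0,0,0,0.003,-0.354,-0.13,-1,0,0,0,0.003,-0.354,-0.13,-1,0,0,0,0.003,-0.354,-0.13,-1,0,0,0,0.003,-0.354,-0.13,-1]
}}

```text
time: 38.63
position: [0.4746, -0.1859, 0.1948]
tool_rot: [0.017, 1.0, -0.0, 0.0]
wrist_force: [-0.0, -0.5, -2.9]
width: 0.0188
gripper_force: 62.6
```

```bash
python3 -c "
from h import *
over('blue')"
```

```text
[ 0.4746 -0.1859  0.1948] 178.04 [-0.  -0.5 -2.9] [0. 0.] cart [ 0.4746 -0.1859]
[ 0.4748 -0.1862  0.1953] 178.02 [-0.3  0.3 -3.6] [0.0001 0.0001] cart [ 0.4748 -0.1861]
```

{"method": "arm_command", "body": {
  "commands": [0,0,0,-0.003,0,0,-1,0,0,0,-0.003,0,-0.03,-1,0,0,0,-0.003,0,-0.045,-1,0,0,0,-0.003,0,-0.06,-1,0,0,0,-0.003,0,-0.075,-1,0,0,0,-0.003,0,-0.1,-1,0,0,0,-0.003,0,-0.1,-1]
}}

```text
time: 39.32
position: [0.4728, -0.1862, 0.1673]
tool_rot: [0.018, 1.0, 0.001, -0.001]
wrist_force: [1.1, 1.0, -3.9]
width: 0.0192
gripper_force: 62.6
```

{"method": "arm_command", "body": {
  "commands": [0,0,0,0,0,-0.03,-1,0,0,0,0,0,-0.06,-1,0,0,0,0,0,-0.09,-1,0,0,0,0,0,-0.11,-1,0,0,0,0,0,-0.12,-1,0,0,0,0,0,-0.128,-1,0,0,0,0,0,-0.128,-1]
}}

```text
time: 39.9
position: [0.4733, -0.1868, 0.1371]
tool_rot: [0.018, 1.0, -0.0, -0.0]
wrist_force: [0.7, 0.0, -4.2]
width: 0.0188
gripper_force: 62.7
```

{"method": "arm_command", "body": {
  "commands": [0,0,0,0,0,-0.01,-1,0,0,0,0,0,-0.01,0.2,0,0,0,0,0,-0.01,0.2,0,0,0,0,0,-0.01,0.2,0,0,0,0,0,0.15,0.2,0,0,0,0,0,0.3,0.2,0,0,0,0,0,0.48,0.2,0,0,0,0,0,0.48,0.2]
}}

```text
time: 40.57
position: [0.4768, -0.1885, 0.267]
tool_rot: [0.018, 1.0, -0.004, 0.007]
wrist_force: [0.8, -1.5, 1.7]
width: 0.0514
gripper_force: 0.0
```

{"method": "arm_command", "body": {
  "commands": [0,0,0,-0.2,0.4,0,0.2,0,0,0,-0.2,0.8,0,0.2,0,0,0,-0.2,0.8,0,0.2,0,0,0,-0.2,0.8,0,0.2,0,0,0,-0.2,0.8,0,0.2,0,0,0,-0.2,0.8,0,0.2,0,0,0,-0.2,0.8,0,0.2,0,0,0,-0.2,0.8,0,0.2]
}}

```text
time: 41.23
position: [0.4236, 0.0132, 0.2573]
tool_rot: [0.017, 1.0, -0.0, 0.0]
wrist_force: [0.3, -0.5, -0.9]
width: 0.0514
gripper_force: 0.0
```

```bash
python3 - <<'E'
from h import *
s=state();print(s['time'],s['position'])
a=camera('top')[130:300,290:460]; b=camera('side')[80:200,190:330]
a=cv2.resize(a,(450,450),interpolation=cv2.INTER_CUBIC);b=cv2.resize(b,(350,300),interpolation=cv2.INTER_CUBIC)
o=np.zeros((450,800,3),np.uint8);o[:,:450]=a;o[:300,450:]=b;save('end',o)
im=camera('top')
for n in R:
    m=cmask(im,n,60,40); m[:,:300]=0;m[:150]=0;m[280:]=0
    for x in blobs(m,20)[:3]:
        h=cv2.convexHull(x);M=cv2.moments(h);e=(M['m10']/M['m00'],M['m01']/M['m00']);print(n,np.round(e,1),cv2.contourArea(h),plane('top',e,.108).round(3))
ax=np.array([.5737,-.190]);
for d in (180,240,300,0): print(d,ax+.1*np.array([np.cos(np.radians(d-2.2)),np.sin(np.radians(d-2.2))]))
E
```

```text
41.2333 [0.42357305 0.01320818 0.2572683 ]
red [336.8 248.7] 4571.5 [[ 0.468 -0.082]]
yellow [411.9 226.5] 259.0 [[ 0.521 -0.276]]
green [410.5 233.1] 101.0 [[ 0.505 -0.271]]
blue [383.9 250.7] 68.5 [[ 0.461 -0.199]]
180 [ 0.47377371 -0.18616122]
240 [ 0.52041237 -0.27461932]
300 [ 0.62033866 -0.2784581 ]
0 [ 0.67362629 -0.19383878]
```

View pics/end.png

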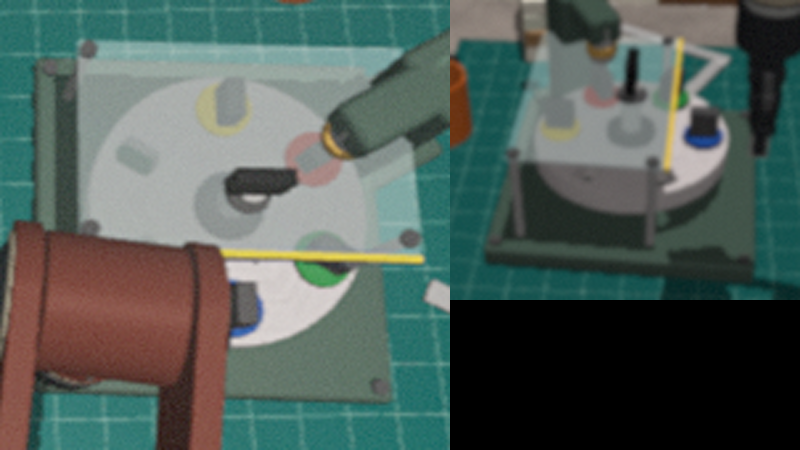

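The end picture shows red under the ram (top crop 313,160), green at (322,258), yellow at (222,105) and blue at the loading bore, seen upright on the plate in the side crop at (703,133). I'll check the positions in the side view once before handing in.

```bash
python3 - <<'E'
from h import *
ax=np.array([.5737,-.190])
im=camera('side');t=camera('top')
T={'blue':180,'green':240,'red':300,'yellow':0}
for n,d in T.items():
    P=[*(ax+.1*np.array([np.cos(np.radians(d-2.2)),np.sin(np.radians(d-2.2))])),.108]
    for cam,I in (('side',im),('top',t)):
        u=proj(cam,P)[0];m=cmask(I,n,30 if n in('red','yellow') else 80,40)
        M=np.zeros(m.shape,np.uint8);cv2.circle(M,tuple(int(v) for v in u),14,1,-1);b=blobs(m&(M>0),8)
        if b:
            h=cv2.convexHull(np.vstack(b));x,y,w,hh=cv2.boundingRect(h);print(n,cam,'expected',u.round(1),'seen',(x+w/2,y+hh/2),(w,hh))
print(state()['joint_vel'].round(3))
E
```

```text
blue side expected [291.  132.9] seen (291.5, 135.5) (15, 7)
blue top expected [378.2 245.8] seen (382.5, 254.5) (9, 5)
green side expected [277.9 118.1] seen (283.5, 119.5) (3, 7)
green top expected [411.3 226.9] seen (411.5, 233.5) (19, 9)
red side expected [250.6 116.6] seen (251.0, 119.0) (14, 8)
red top expected [408.3 189. ] seen (408.5, 190.0) (21, 20)
yellow side expected [233.7 129.7] seen (234.0, 132.5) (16, 9)
yellow top expected [374.  170.1] seen (374.5, 171.5) (21, 19)
[ 0.005 -0.003  0.002  0.002  0.001  0.002]
```

```bash
python3 -c "
from rig import *
print(close_job())"
```

```text
the job is handed in; nothing more can be done
None
```

I handed the job in at about 41 s of the 210 s: all four cartridges (yellow, red, green, blue; no grey was present) are in the turret, with red under the ram and the turret in a click stop. The camera positions of the collars match fully-home positions, though the official verdict was not shown.

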